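Unlock the cutter box and slide it open

TASK

Open the locked cutter box: push the dust shutter fully clear of the keyhole, take the key with the straight cross-bar from the key stand, push it all the way in until its collar sits on the keyhole plate, and turn it clockwise (seen from above) as far as it goes. Leave the key in the lock, let go, and push the sliding lid away from the lock, open to its stop, without lifting or forcing it. Leave the round-headed key in the stand and do not disturb the glue bottle or the wax tin.

Things in the scene. Friction and masses are not known exactly. Their poses are not given: they have to be found in the camera images.
- cutter_box: Fixed wooden box, 220 (x) x 150 (y) x 64 mm high, origin centre of underside. Its -x end, roughly towards the robot (yaw to 20 deg), bears a dark steel keyhole plate 60 mm long, top 64 mm above the worktop. The rest is closed by a lid that slides only to the box's +x, between side lips; a hidden bolt holds it until the key is turned. Beside it a loose wax tin, 30 mm high.
- keyhole (a point): Centre of the keyhole at plate-top level, 75 mm from the box centre along its -x; axes as the box's. Slot 25.5 mm (x) x 9.5 mm (y), 10 mm deep, with the turning plug below: the key can turn only once its collar sits on the plate (within 1.5 mm). Two shutter guides, 7 mm high, run along y 24 mm either side in x.
- shutter (a joint): Travel (m) of the flat steel dust shutter lying on the plate (44 in x, 42 in y, 4 mm thick): 0 = centred over the keyhole, 0.046 = fully open at its stop. Opens along the box's -y; friction about 1.5 N, stays where left.
- shutter_rib (a point): Middle of the top edge of the shutter's upright rib: 36 mm long (box x), 6 mm thick (y), top 18 mm above the plate and 14 mm above the shutter. Push its +y face towards -y. Shut, it is 14 mm from the keyhole on the -y side. Axes as the box's.
- key_bow (a point): Centre of the straight cross-bar of the right key (steel, 0.09 kg), at first upright in a socket of the stand at any yaw. Bar 46 (x) x 12 (y) x 20 mm (z, up): grasp across the 12 mm. Below it a 12 mm round shank to the collar, whose underside is 34 mm below this point; blade end 57.5 mm below. Fits the slot with x along the slot, either way round; turned, it is caught under the plate.
- key_collar (a point): Centre of the underside of the right key's collar (34 mm diameter, 5 mm thick); axes as key_bow. Below it 23.5 mm of blade: 8 mm round shaft, at the foot a flat double bit 22 (x) x 6 (y) x 12 mm high with rounded foot.
- plug (a joint): Turn (rad) of the lock's plug, clockwise seen from above: 0 = locked, 1.38 = stop. The key has about 0.14 rad of play in it. The bolt clears the lid from about 1.05; turn to the stop. Friction 0.03 N m, stays where left.
- lid_batten (a point): Centre of the wooden batten across the lid: 12 (x) x 90 (y) x 18 mm high, standing on the lid's top, which is 56 mm above the worktop; axes as the box's. Shut, it is 1 mm from the box centre along +x. Push its -x face to +x: the plywood lid (148 x 122 x 8 mm, 0.15 to 0.31 kg, light friction) slides 96 mm to its stop.
- key_stand: Fixed dark wooden stand, 160 (x) x 56 (y) x 36 mm high, origin centre of underside. Two round 27 mm sockets, 30 mm deep, 40 mm either side of its centre along x; in each a key rests with its collar on the stand's top. The loose glue bottle stands on its +x side.
- other_key_bow (a point): Centre of the upright disc bow (38 mm diameter, 12 mm thick, centre 41 mm above the stand's top) of the wrong key, in the other socket. Its square 14 mm shank does not fit the lock. Leave it there.
- glue_bottle: Loose white glue bottle with a long green cone cap, 73 mm diameter, 244 mm tall, 150 to 180 mm from the stand's centre on its +x side; origin centre of base. Leave it. Also in the room: fixed clamp bars 24 mm wide run along x above the worktop at y = -0.18 and 0.47, from z = 0.13 to 0.19; the first lies between the robot's start and the work.
- wax_tin: Loose round wax tin, 86 mm diameter, 30 mm high, on the box's +y side; origin centre of base. Leave it.
Things that resemble listed ones, but are neither listed nor needed, are in the scene too. Leave any orange, purple or turquoise look-alike of the part that bears key_bow alone.

How it is judged:
By the outcome, as a careful person would: the job done as asked, in the order asked, and still so for the second after the job is handed in, with the robot touching nothing.
It also fails if it takes over 64 s, if anything falls off the work surface, if the arm or the gripper's body presses on something with over 40 N, if the wrist force passes 120 N, or if a joint passes its speed limit or range.

ROBOT

A 7-joint arm with a two-finger parallel gripper is mounted at the origin on a cart in front of the work surface, level with it; the furniture and walls round the work are solid. World frame = base frame: x ahead of the robot, y to its left, z up, the work surface at z = 0. Lengths are in m, angles in degrees, forces in N, time in s.
With the tool pointing down it reaches from about 0.4 to 0.9 m from the base axis. Payload 5.5 kg.
Tool frame: the origin (TCP) lies midway between the tips of the shut fingers; the grasp point (between the pads) lies manip.grip_point_offset behind it (manip.grip_point_offset is the distance from the TCP to the grasp point, in m); z points along the fingers, x is the direction in which the jaws open and shut, and the axes are right-handed (so a half turn about z gives the same grasp; the last joint's range is limited). The gripper opens to 92 mm and grips with 3 to 60 N. Pads are 19 mm wide; open, the fingers measure 130 mm over their backs; the gripper's body (75 mm by 190 mm) begins 47 mm behind the grasp point.
Start: joints at [-58.946, 28.699, -24.465, 88.831, 12.651, 65.22, -12.049], TCP at [0.179, 0.625, 0.227] pointing down, gripper open.
Joint ranges: [-164.97, 164.97], [-17.58, 116.51], [-87.97, 89.64], [11.32, 138.91], [-80.73, 260.73], [10.89, 115.49], [-147.41, 147.41]. Speed limits (degrees/s): [147.25, 147.25, 180, 180, 180, 180, 180].

INTERFACE

Orientations are given as [roll, pitch, yaw] about the fixed x, y, z axes, in that order (R = Rz(yaw) Ry(pitch) Rx(roll)).
In Python, from cell import read_state, eyes, ticket, manip gives the robot as it stands.
- The arm moves only by the tool servo_tool, never from a script. Its argument "steps" is a list of rows, each an object with "translation": the shift along the tool's x, y, z in m, a list of three; "spin": the turn about the tool's z in rad; "gripper": the closure in counts, from 0 (fully open) to 255 (shut). A call has 1 to 12 rows; each row is the pose to reach, as a shift and turn from the pose commanded when the call began, along the tool's axes at that moment; what a row does not reach only later rows make up. A row lasts 1/8 s, in which the tool goes at most 62.5 mm and 10.7 degrees, less where a joint would pass 70% of its speed; a pose out of reach is approached as far as the arm can. A call with a gripper value outside its range is refused whole. The fingers move at their own pace and stop on an object; "squeeze" is the grip in N (left out, the last holds). Time passes only in rows, so rows that repeat a pose let the fingers close. It gives the time, the measured TCP pose, the force and the opening at its end, in the units of the state.
- read_state(): the state, without advancing time (a new reading comes with each control period).
- eyes.read_camera(name): name is "scene" or "top"; returns the picture (480x640x3 uint8, blue, green, red); there is no depth.
- eyes.calibration(name): a dict with "mtx" (3x3 intrinsics, pixels), "origin" and "attitude" of the camera in the world. Camera axes: x right, y up, looking along -z (the intrinsics and any distortion apply to the point x, -y, -z); pixel columns grow to the right and rows downward; lengths in m; the calibration is good to about 2 mm. A picture is of the moment at which its call begins. calibration takes no time and is no camera call.
- ticket.finish_job(): hands the job in, once; it reports no verdict.
The state is a dict: "time_s": time; "joints": joint angles; "dq": joint speeds; "joint_efforts": joint torques, N m; "tcp_pos": TCP position; "eef_rot": TCP orientation; "ft_force": force on the tool from outside, world axes, zero at the start; "wrist_torque": the same for the moment, N m; "width": opening from 0.0 (shut) to 1.0 (fully open).
Only numpy, scipy, OpenCV 4.12 (cv2) and the standard library are available. Lean on these libraries where they do the work, as an engineer would, in place of code of your own. Each camera call takes 0.05 s, during which the arm holds its last target.

## Working session

There is one attempt and no reset: what is moved stays moved. The work goes in short steps, Python scripts to look and compute and a tool call to move; the robot and the scene stay as the last step left them, time stands still between calls to the robot, and variables do not carry over. Pictures are saved under pics/ and viewed, and the job is handed in when it is done.

Besides the shell and the picture viewer there is one more tool, called after ">>>" in YAML: its name, and indented under it one key for each argument. servo_tool: Moves the arm, as the interface text tells. Its arguments: {"type":"object","properties":{"steps":{"type":"array","items":{"type":"object","properties":{"translation":{"type":"array","items":{"type":"number"}},"spin":{"type":"number"},"gripper":{"type":"number"}}}},"squeeze":{"type":"number"}},"required":["steps"]}

```bash
mkdir -p pics; ls; python3 - <<'E'
from cell import read_state, eyes, ticket, manip
import cv2
print(read_state()); print(manip.grip_point_offset)
for n in("scene","top"):
    print(n,eyes.calibration(n)); cv2.imwrite(f"pics/{n}0.png",eyes.read_camera(n))
E
```

```text
pics
{'time_s': 0.0, 'joints': array([-58.94610639,  28.7522607 , -24.45282083,  88.88899366,
        12.65200171,  65.21967692, -12.04900695]), 'dq': array([-0.02499828, -0.04218428, -0.01564538, -0.05003626,  0.07290753,
        0.10871142,  0.02854626]), 'joint_efforts': array([-2.57656811e-04, -5.66578603e+01, -5.81644133e+00, -2.79119503e+01,
       -6.87887566e-02,  3.02677543e-02,  1.62341898e-04]), 'tcp_pos': array([0.1787468 , 0.62423976, 0.22571248]), 'eef_rot': array([-1.79997500e+02,  1.07387474e-01,  7.40292986e+01]), 'ft_force': array([ 0.83526052, -0.06833323,  0.88015841]), 'wrist_torque': array([-0.0414115 , -0.00467417, -0.02565237]), 'width': 0.9969620224192051}
0.0188
scene {'mtx': array([[480.77147509,   0.        , 314.8427888 ],
       [  0.        , 480.77147509, 239.5584909 ],
       [  0.        ,   0.        ,   1.        ]]), 'origin': array([ 0.27716436, -0.32897413,  0.71764005]), 'attitude': array([ 41.94116499,   1.02548585, -28.38193423])}
top {'mtx': array([[548.69477664,   0.        , 322.39681015],
       [  0.        , 548.69477664, 240.86414292],
       [  0.        ,   0.        ,   1.        ]]), 'origin': array([0.39619671, 0.17491174, 0.99289405]), 'attitude': array([  9.69914341,   0.21342278, -89.33816612])}
```

View pics/scene0.png

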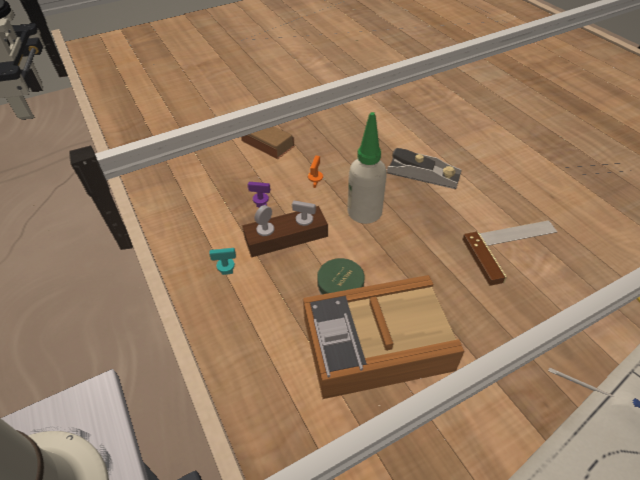

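View pics/top0.png

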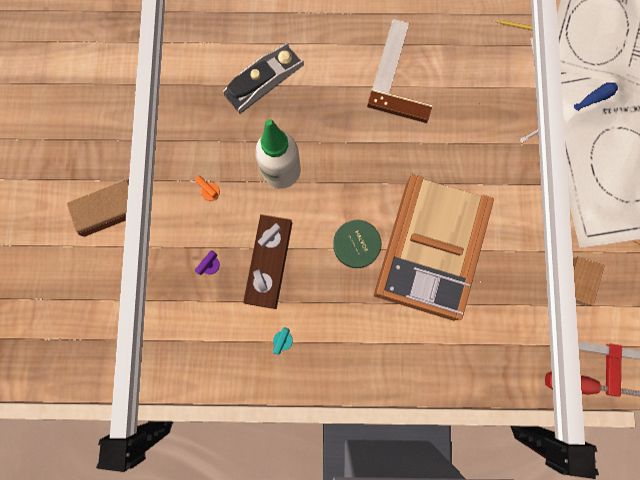

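```bash
cat > h.py <<'E'
import numpy as np, cv2
from scipy.spatial.transform import Rotation as R
from cell import eyes
def cam(n):
    c=eyes.calibration(n); return c['mtx'],np.array(c['origin']),R.from_euler('xyz',c['attitude'],degrees=True).as_matrix()
def proj(n,P):
    K,o,A=cam(n); p=(np.atleast_2d(P)-o)@A; p=p*[1,-1,-1]; q=p@K.T; return q[:,:2]/q[:,2:]
def back(n,uv,z):
    K,o,A=cam(n); uv=np.atleast_2d(uv); d=np.c_[uv,np.ones(len(uv))]@np.linalg.inv(K).T; d=d*[1,-1,-1]@A.T
    return o+d*((z-o[2])/d[:,2])[:,None]
def crop(n,f,x0,y0,x1,y1,s):
    im=cv2.imread(f"pics/{n}.png")[y0:y1,x0:x1]; cv2.imwrite(f"pics/{f}.png",cv2.resize(im,None,fx=s,fy=s,interpolation=cv2.INTER_CUBIC))
E
python3 - <<'E'
from h import *
crop('scene0','c1',210,170,350,275,5.7)
crop('top0','c2',190,200,310,310,5.4)
crop('top0','c3',370,170,500,325,3.8)
crop('scene0','c4',295,265,470,400,4.5)
E
```

```text
(no output)
```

View pics/c1.png

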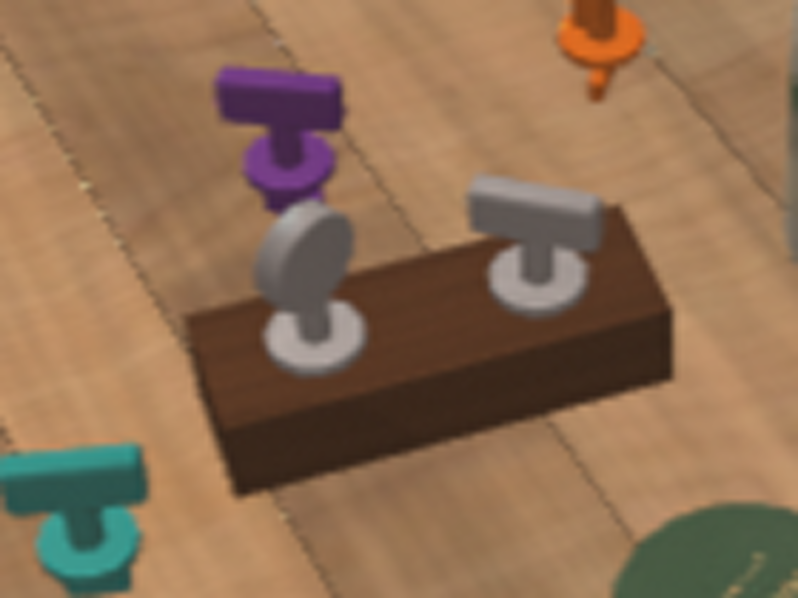

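View pics/c2.png

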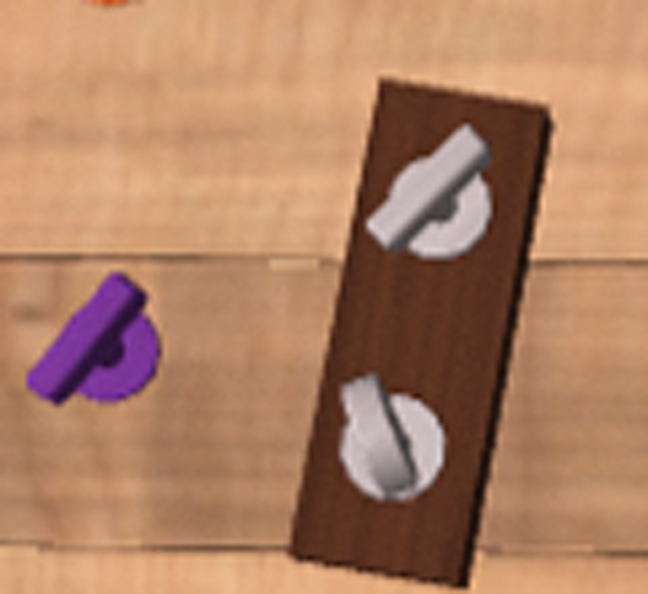

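View pics/c3.png

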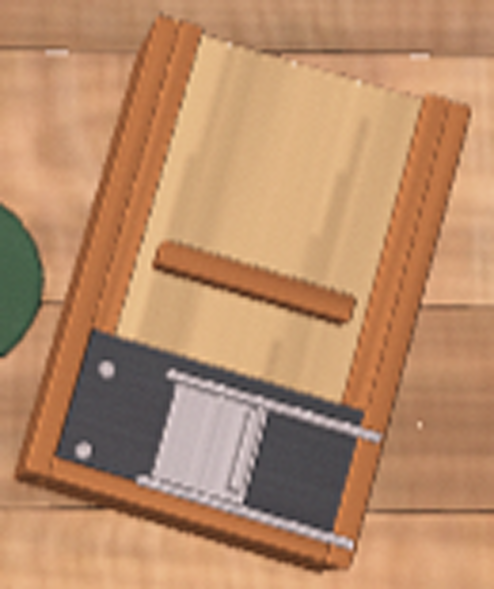

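View pics/c4.png

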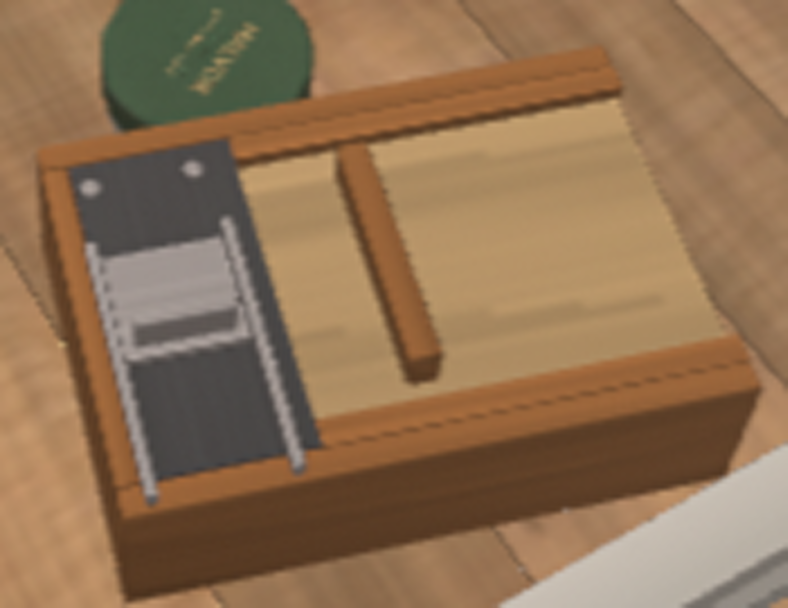

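```bash
python3 - <<'E'
from h import *
crop('top0','d1',370,225,480,325,7)
crop('top0','d2',400,170,500,250,8)
crop('scene0','d3',300,285,400,390,5.6)
crop('scene0','d4',360,270,470,380,5.4)
E
```

```text
(no output)
```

View pics/d1.png

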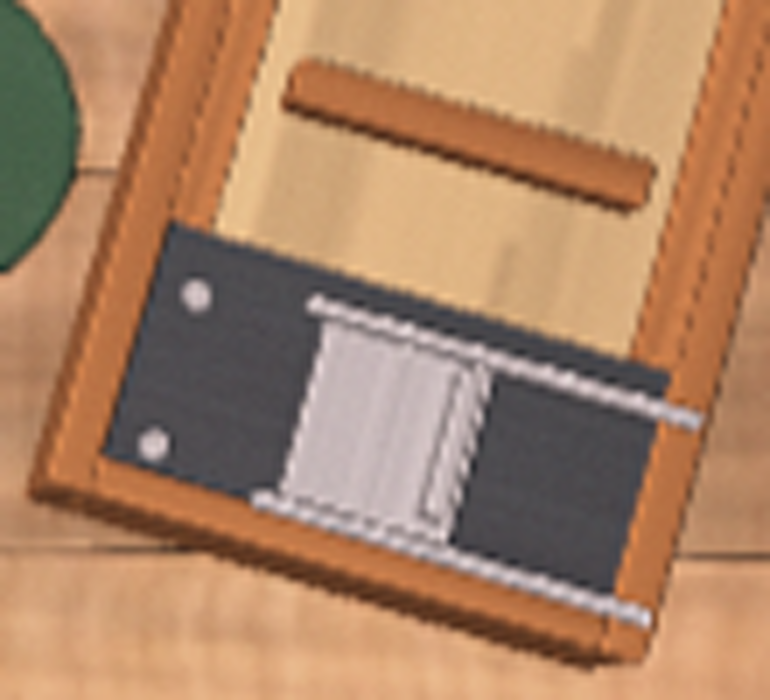

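View pics/d2.png

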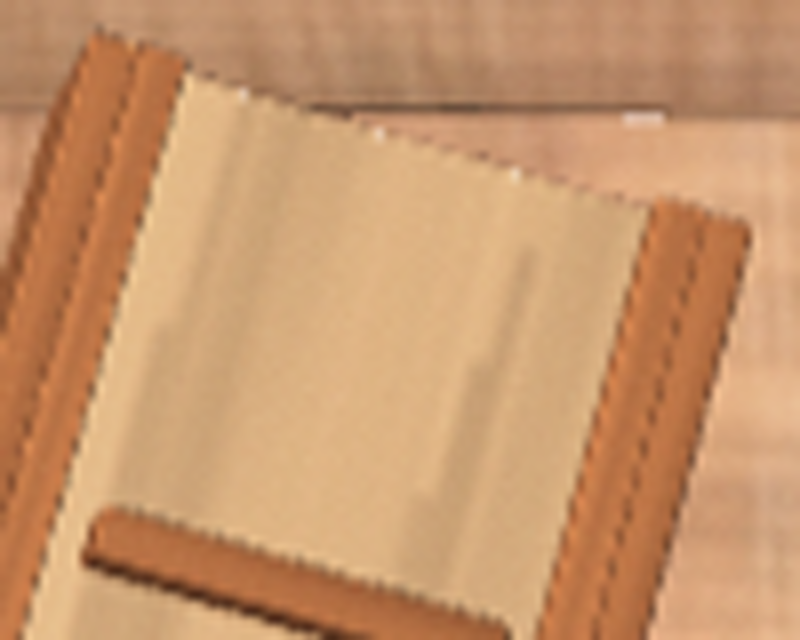

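View pics/d3.png

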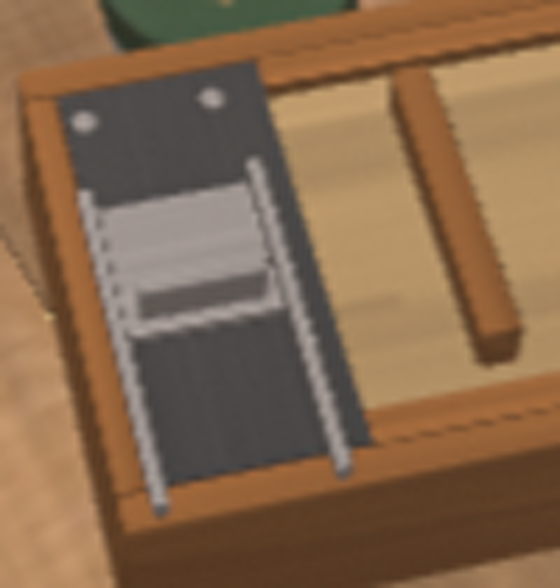

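View pics/d4.png

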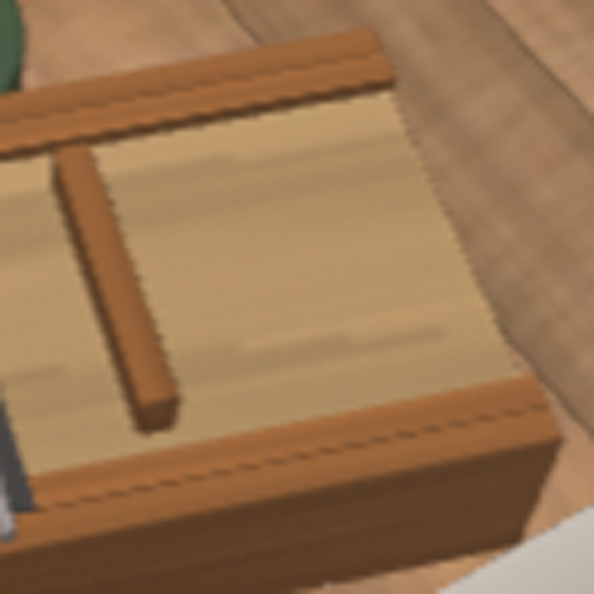

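```bash
cat > fitbox.py <<'E'
from h import *
from scipy.optimize import least_squares
def px(c,x0,y0,s): return ((c[0]+.5)/s-.5+x0,(c[1]+.5)/s-.5+y0)
obs=[]
def add(n,P,c,x0,y0,s): obs.append((n,np.array(P)/1000.,px(c,x0,y0,s)))
a=(370,225,7)
add('top',(-110,75,64),(38,483),*a);add('top',(-110,-75,64),(640,660),*a)
add('top',(7,45,74),(303,60),*a);add('top',(7,-45,74),(655,162),*a)
add('top',(-75,21,68),(305,408),*a);add('top',(-75,-21,68),(470,454),*a)
a=(400,170,8)
add('top',(110,75,64),(98,33),*a);add('top',(110,-75,64),(750,225),*a)
a=(300,285,5.6)
add('scene',(-110,75,64),(22,80),*a);add('scene',(-110,-75,64),(122,530),*a)
add('scene',(7,-45,74),(520,325),*a);add('scene',(-5,-45,74),(480,340),*a);add('scene',(7,45,74),(430,70),*a)
add('scene',(-75,-21,68),(207,318),*a);add('scene',(-75,21,68),(175,198),*a)
a=(360,270,5.4)
add('scene',(110,75,64),(375,32),*a);add('scene',(110,-75,64),(558,437),*a)
def W(p,P):
    c,s=np.cos(p[2]),np.sin(p[2]); return np.array([p[0]+c*P[0]-s*P[1],p[1]+s*P[0]+c*P[1],P[2]])
def fit(cams,verb=False):
    O=[o for o in obs if o[0] in cams]
    f=lambda p:np.concatenate([proj(n,W(p,P))[0]-q for n,P,q in O])
    r=least_squares(f,[.5,0,-.2],loss='soft_l1'); 
    print(cams,r.x[:2]*1000,np.degrees(r.x[2]),'rms',np.sqrt(np.mean(f(r.x)**2)))
    if verb: print(np.c_[f(r.x).reshape(-1,2)].round(1).tolist())
    return r.x
if __name__=='__main__':
    fit(['top']);fit(['scene']);p=fit(['top','scene'],True)
    for nm,P in dict(keyhole=(-75,0,64),rib=(-75,-14,82),batten=(1,0,74)).items(): print(nm,W(p,np.array(P)/1000))
E
python3 fitbox.py
```

```text
['top'] [550.11627407 -13.95718922] -16.54299857331166 rms 0.5971391612296738
['scene'] [551.17046776 -12.01174859] -16.890134129425014 rms 0.9947009914924138
['top', 'scene'] [550.41226694 -13.22955816] -16.6556778040762 rms 0.9406340638107106
[[0.1, -0.6], [0.1, 0.8], [-0.9, -1.0], [-0.0, -0.1], [-1.3, -0.3], [-0.8, 0.5], [-1.3, -0.7], [0.3, 0.0], [-1.4, -1.2], [0.1, 2.1], [0.9, 1.8], [0.4, 0.6], [-0.2, -0.9], [-0.2, 1.6], [-0.6, -0.1], [-0.2, -0.7], [1.8, 1.6]]
keyhole [0.47855893 0.0082669  0.064     ]
rib [ 0.47454626 -0.00514572  0.082     ]
batten [ 0.55137031 -0.01351618  0.074     ]
```

```bash
python3 - <<'E'
from h import *
crop('scene0','e1',285,190,345,235,12)
crop('top0','e2',250,215,295,255,15)
E
```

```text
(no output)
```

View pics/e1.png

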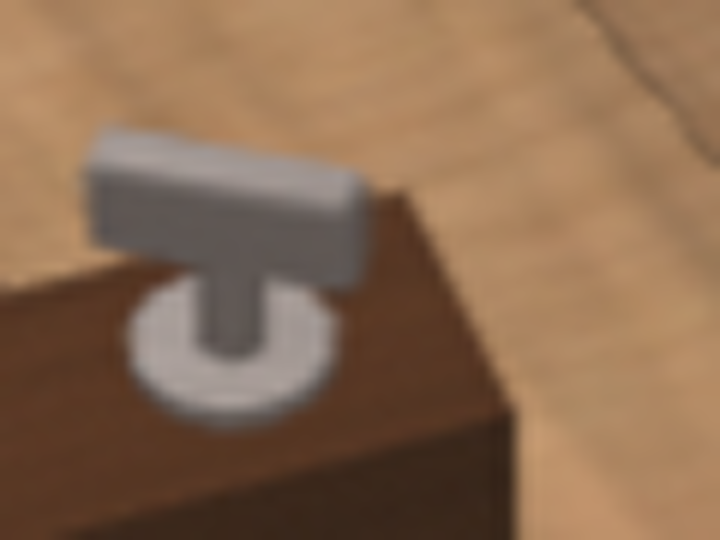

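View pics/e2.png

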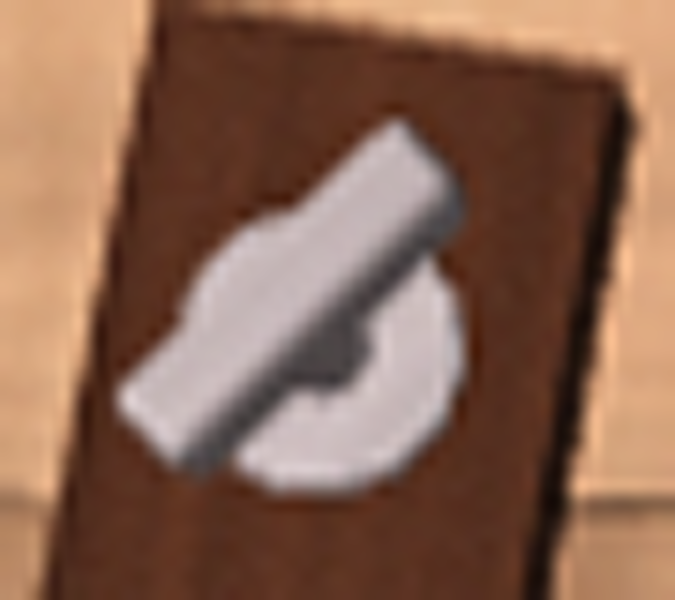

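```bash
cat > fitkey.py <<'E'
from h import *
import fitbox as fb
from scipy.optimize import least_squares
fb.obs.clear()
add=fb.add
a=(250,215,15)
S=[];
def fit(cams):
    O=[o for o in fb.obs if o[0] in cams]
    f=lambda p:np.concatenate([proj(n,fb.W(p,P))[0]-q for n,P,q in O])
    r=least_squares(f,[.55,.26,-.8],loss='soft_l1');print(cams,r.x[:2]*1000,np.degrees(r.x[2]),np.sqrt(np.mean(f(r.x)**2)));print(f(r.x).reshape(-1,2).round(1).tolist())
# key +x points away-right in top image (world +x, -y)
add('top',(23,6,80),(398,118),*a);add('top',(23,-6,80),(460,188),*a);add('top',(-23,6,80),(118,392),*a);add('top',(-23,-6,80),(183,465),*a)
a=(285,190,12)
add('scene',(-23,6,80),(100,127),*a);add('scene',(23,6,80),(364,173),*a);add('scene',(-23,-6,60),(93,243),*a);add('scene',(23,-6,60),(352,290),*a)
fit(['top']);fit(['scene']);fit(['top','scene'])
# collar circle
t=np.linspace(0,2*np.pi,200)
def col(x,y,n):
    q=proj(n,np.c_[x+.017*np.cos(t),y+.017*np.sin(t),0*t+.041]);return q.min(0),q.max(0)
for n,(x0,y0,s),r in (('top',(250,215,15),465),('scene',(285,190,12),None)):
    pass
print('top obs right/bottom',fb.px((465,493),250,215,15)); print('scene obs l,r',fb.px((128,0),285,190,12),fb.px((340,418),285,190,12))
for c in ((.566,.274),(.568,.276)): print(c,col(*c,'top'),col(*c,'scene'))
E
python3 fitkey.py
```

```text
['top'] [563.17643151 270.78374929] -44.09473506417308 0.4654284621158272
[[0.1, -0.4], [0.9, -0.2], [-0.7, 0.3], [-0.1, 0.3]]
['scene'] [564.67560685 274.05534566] -45.022781245446424 0.824034992101249
[[-0.1, -1.3], [0.7, -0.7], [-0.9, 0.6], [0.1, 1.2]]
['top', 'scene'] [563.42229751 271.44339097] -44.21696852964862 0.8657208291712716
[[-0.3, -0.6], [0.5, -0.3], [-1.1, 0.1], [-0.5, 0.2], [-0.1, -0.2], [0.8, 0.2], [-0.9, 1.8], [0.3, 2.2]]
top obs right/bottom (280.53333333333336, 247.4)
scene obs l,r (295.2083333333333, 189.54166666666666) (312.875, 224.375)
(0.566, 0.274) (array([259.68600765, 226.82906446]), array([278.9648713 , 245.80942247])) (array([295.92410145, 211.14748612]), array([313.12500319, 223.41471154]))
(0.568, 0.276) (array([258.58780422, 225.70758622]), array([277.85972227, 244.67444067])) (array([296.36851813, 210.18944349]), array([313.53693004, 222.41005028]))
```

```bash
cat >> h.py <<'E'
def rel(x,y,z,yaw=None):
    """tool-frame shift+spin from measured pose to world target"""
    from cell import read_state
    s=read_state(); A=R.from_euler('xyz',s['eef_rot'],degrees=True).as_matrix()
    d=A.T@(np.array([x,y,z])-s['tcp_pos']); sp=0
    if yaw is not None: sp=np.radians(-((yaw-s['eef_rot'][2]+180)%360-180))
    print('rel mm',(d*1000).round(1),'spin',round(sp,3),'dist',round(np.linalg.norm(d)*1000)); return d,sp
E
python3 - <<'E'
from h import *
rel(.179,.625,.26); rel(.479,.03,.26,-16.6)
for q in ((276,183),(278,170)): print('bottle',back('top',q,0))
print('bottle scene',back('scene',(366,214),0))
print('stand',back('top',[(190+380/5.4,200+78/5.4),(190+550/5.4,200+107/5.4),(190+463/5.4,200+587/5.4),(190+290/5.4,200+555/5.4)],.036))
print('tin',back('top',(357,244),.03))
E
```

```text
rel mm [  0.7   0.  -34.2] spin 0 dist 34
rel mm [-488.8  452.2  -33.4] spin 1.582 dist 667
bottle [[ 6.74674577e-01  2.68601142e-01 -1.11022302e-16]]
bottle [[0.69992903 0.26549514 0.        ]]
bottle scene [[0.70056958 0.25544571 0.        ]]
stand [[0.60631946 0.29161023 0.036     ]
 [0.59713849 0.23521138 0.036     ]
 [0.43953817 0.25984631 0.036     ]
 [0.44912723 0.31576379 0.036     ]]
tin [[0.55573609 0.1188064  0.03      ]]
```

>>> servo_tool:
  steps:
    - {"translation":[0,0,-0.04],"spin":0,"gripper":255}
    - {"translation":[0,0,-0.05],"spin":0,"gripper":255}
    - {"translation":[-0.035,0.032,-0.05],"spin":0.1,"gripper":255}
    - {"translation":[-0.075,0.07,-0.05],"spin":0.25,"gripper":255}
    - {"translation":[-0.115,0.106,-0.05],"spin":0.4,"gripper":255}
    - {"translation":[-0.155,0.143,-0.05],"spin":0.55,"gripper":255}
    - {"translation":[-0.195,0.18,-0.05],"spin":0.7,"gripper":255}
    - {"translation":[-0.235,0.217,-0.05],"spin":0.85,"gripper":255}
    - {"translation":[-0.275,0.254,-0.05],"spin":1.0,"gripper":255}
    - {"translation":[-0.315,0.291,-0.05],"spin":1.15,"gripper":255}

```text
time_s: 1.35
tcp_pos: [0.3722, 0.24, 0.2763]
eef_rot: [180.0, 0.0, 7.9]
ft_force: [0.3, -0.2, -1.2]
width: 0.006
```

```bash
python3 - <<'E'
from h import *
from cell import read_state
s=read_state();print(s['joints'],s['tcp_pos'],s['eef_rot'],s['width'])
rel(.4825,.022,.16,-16.6)
E
```

```text
[-31.42082861   2.6134211   -5.02441512 114.11123835   0.25970537
  63.3019241  -28.70260873] [0.37222431 0.24004128 0.2762903 ] [1.79989372e+02 1.27928208e-02 7.85418374e+00] 0.005631589246028881
rel mm [ 79.5 231.  116.3] spin 0.427 dist 271
```

>>> servo_tool:
  steps:
    - {"translation":[0.016,0.046,0.015],"spin":0.08,"gripper":255}
    - {"translation":[0.032,0.092,0.03],"spin":0.17,"gripper":255}
    - {"translation":[0.048,0.138,0.05],"spin":0.26,"gripper":255}
    - {"translation":[0.064,0.184,0.075],"spin":0.35,"gripper":255}
    - {"translation":[0.076,0.22,0.1],"spin":0.41,"gripper":255}
    - {"translation":[0.0795,0.231,0.13],"spin":0.427,"gripper":255}
    - {"translation":[0.0795,0.231,0.156],"spin":0.427,"gripper":255}
    - {"translation":[0.0795,0.231,0.156],"spin":0.427,"gripper":255}
    - {"translation":[0.0795,0.231,0.156],"spin":0.427,"gripper":255}

```text
time_s: 2.48
tcp_pos: [0.4835, 0.0248, 0.1212]
eef_rot: [-180.0, -0.0, -16.3]
ft_force: [0.1, -0.1, 0.7]
width: 0.003
```

```bash
python3 - <<'E'
from h import *
from cell import read_state
s=read_state();print(s['joints'],s['tcp_pos'],s['eef_rot'],s['width'])
for n in("scene","top"): cv2.imwrite(f"pics/{n}1.png",eyes.read_camera(n)); print(n,proj(n,s['tcp_pos']))
crop('scene1','f1',280,190,420,380,3.1)
crop('top1','f2',370,200,500,330,4.5)
E
```

```text
[-13.75518325  18.45557156   8.91814279 118.39649008  -4.09849925
  43.41233207 -18.61761069] [0.4835453  0.02479406 0.12119459] [-1.79991441e+02 -1.49734602e-02 -1.63075490e+01] 0.0026887891281639027
scene [[330.99161207 302.5448776 ]]
top [[419.40494198 280.06538715]]
```

View pics/f1.png

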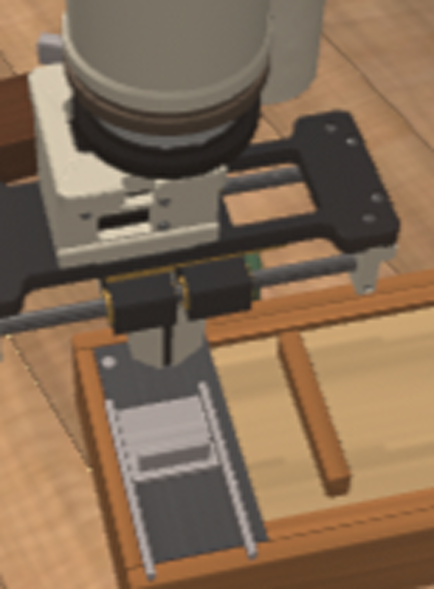

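View pics/top1.png

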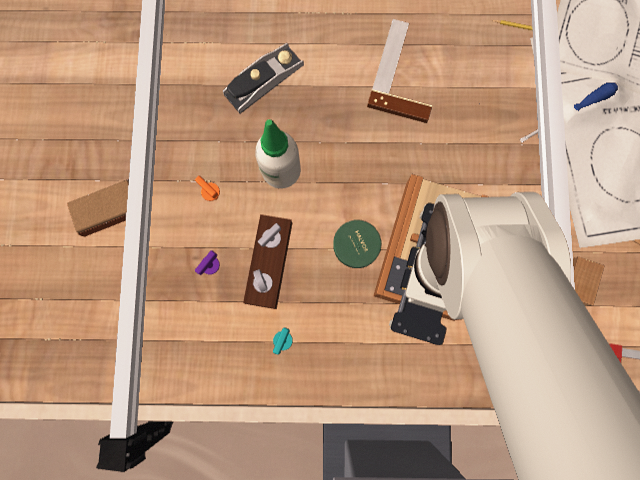

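```bash
python3 - <<'E'
from h import *
from cell import read_state
s=read_state();A=R.from_euler('xyz',s['eef_rot'],degrees=True).as_matrix()
crop('scene1','g1',310,275,360,325,14)
im=cv2.imread('pics/g1.png')
for o in ((0,9.5,0),(0,-9.5,0),(0,0,0),(18,9.5,0),(-18,9.5,0)):
    q=proj('scene',s['tcp_pos']+A@(np.array(o)/1000))[0]; c=((q-[310,275]+.5)*14).astype(int); print(o,q)
    cv2.circle(im,tuple(int(v) for v in c),4,(0,0,255),-1)
cv2.imwrite('pics/g1.png',im)
E
```

```text
(0, 9.5, 0) [332.81058324 307.25768491]
(0, -9.5, 0) [329.8554086 296.9262792]
(0, 0, 0) [331.32015663 302.04709542]
(18, 9.5, 0) [344.62197138 304.99499985]
(-18, 9.5, 0) [320.92380195 309.5348129 ]
```

View pics/g1.png

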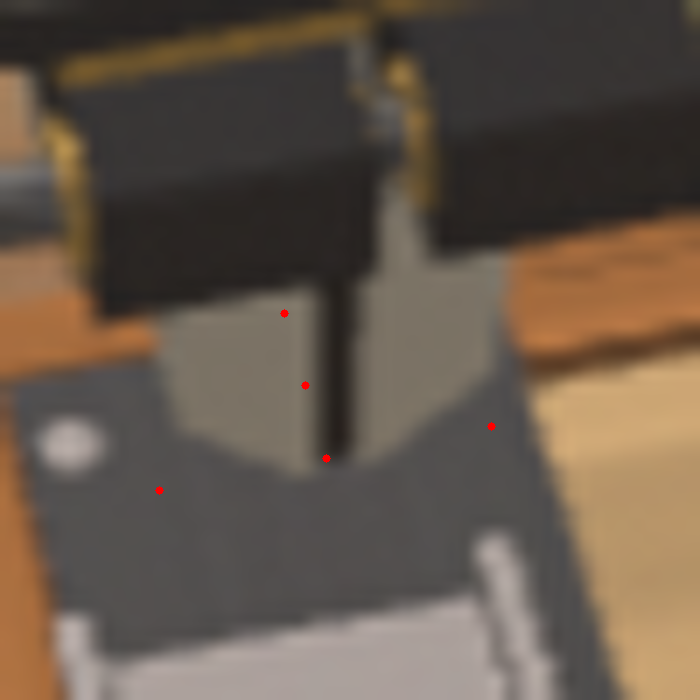

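```bash
python3 - <<'E'
from h import *
import numpy as np
kh=np.array([.479,.009]);a=np.radians(-16.7);n=np.array([-np.sin(a),np.cos(a)])
t=kh+.010*n; print(t); rel(*t,.071,-16.7); t=kh-.047*n; rel(*t,.071,-16.7)
E
```

```text
[0.48187361 0.01857822]
rel mm [-0.5  6.8 50.8] spin 0.007 dist 51
rel mm [-0.9 63.8 50.8] spin 0.007 dist 82
```

>>> servo_tool:
  steps:
    - {"translation":[-0.0005,0.0068,0.015],"spin":0.007,"gripper":255}
    - {"translation":[-0.0005,0.0068,0.03],"spin":0.007,"gripper":255}
    - {"translation":[-0.0005,0.0068,0.042],"spin":0.007,"gripper":255}
    - {"translation":[-0.0005,0.0068,0.0505],"spin":0.007,"gripper":255}
    - {"translation":[-0.0005,0.0068,0.0505],"spin":0.007,"gripper":255}
    - {"translation":[-0.0005,0.012,0.0505],"spin":0.007,"gripper":255}
    - {"translation":[-0.0005,0.018,0.0505],"spin":0.007,"gripper":255}
    - {"translation":[-0.0005,0.025,0.0505],"spin":0.007,"gripper":255}
    - {"translation":[-0.0005,0.033,0.0505],"spin":0.007,"gripper":255}
    - {"translation":[-0.0005,0.041,0.0505],"spin":0.007,"gripper":255}
    - {"translation":[-0.0005,0.049,0.0505],"spin":0.007,"gripper":255}
    - {"translation":[-0.0005,0.055,0.0505],"spin":0.007,"gripper":255}

```text
time_s: 4.08
tcp_pos: [0.4673, -0.0287, 0.0703]
eef_rot: [-180.0, -0.0, -16.8]
ft_force: [0.0, 1.9, 1.1]
width: 0.0
```

>>> servo_tool:
  steps:
    - {"translation":[0,0.004,0],"spin":0,"gripper":255}
    - {"translation":[0,0.007,0],"spin":0,"gripper":255}
    - {"translation":[0,0.009,0],"spin":0,"gripper":255}
    - {"translation":[0,0.009,0],"spin":0,"gripper":255}

```text
time_s: 4.58
tcp_pos: [0.4654, -0.0353, 0.0703]
eef_rot: [-179.9, -0.0, -16.7]
ft_force: [2.1, 5.0, 0.0]
width: 0.009
```

```bash
python3 - <<'E'
from h import *
cv2.imwrite("pics/scene2.png",eyes.read_camera("scene"))
crop('scene2','k1',290,240,410,390,4)
E
```

```text
(no output)
```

View pics/k1.png

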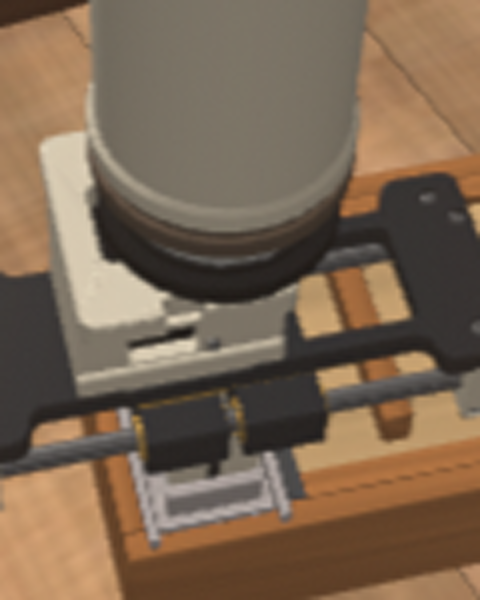

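>>> servo_tool:
  steps:
    - {"translation":[0,0.003,0],"spin":0,"gripper":255}
    - {"translation":[0,0.003,0],"spin":0,"gripper":255}

```text
time_s: 4.88
tcp_pos: [0.4653, -0.0353, 0.0703]
eef_rot: [-179.8, -0.0, -16.5]
ft_force: [4.0, 11.5, -1.9]
width: 0.002
```

>>> servo_tool:
  steps:
    - {"translation":[0,-0.006,0],"spin":0,"gripper":255}
    - {"translation":[0,-0.008,-0.03],"spin":0,"gripper":255}
    - {"translation":[0,-0.008,-0.08],"spin":0,"gripper":255}
    - {"translation":[0,-0.008,-0.12],"spin":0,"gripper":255}
    - {"translation":[0,-0.008,-0.12],"spin":0,"gripper":255}

```text
time_s: 5.5
tcp_pos: [0.4684, -0.0327, 0.1931]
eef_rot: [-179.9, -0.3, -16.8]
ft_force: [-0.6, -0.1, 0.5]
width: 0.005
```

```bash
python3 - <<'E'
from h import *
rel(.564,.2725,.13,45.5);rel(.564,.2725,.0515,45.5)
E
```

```text
rel mm [   3.1 -319.7   63.6] spin -1.087 dist 326
rel mm [   2.6 -319.6  142.1] spin -1.087 dist 350
```

>>> servo_tool:
  steps:
    - {"translation":[0,-0.04,0],"spin":-0.15,"gripper":0}
    - {"translation":[0,-0.085,0],"spin":-0.31,"gripper":0}
    - {"translation":[0.001,-0.13,0],"spin":-0.47,"gripper":0}
    - {"translation":[0.001,-0.175,0],"spin":-0.63,"gripper":0}
    - {"translation":[0.002,-0.22,0.01],"spin":-0.79,"gripper":0}
    - {"translation":[0.002,-0.265,0.025],"spin":-0.95,"gripper":0}
    - {"translation":[0.003,-0.3,0.045],"spin":-1.05,"gripper":0}
    - {"translation":[0.003,-0.3195,0.063],"spin":-1.087,"gripper":0}
    - {"translation":[0.003,-0.3195,0.063],"spin":-1.087,"gripper":0}
    - {"translation":[0.003,-0.3195,0.063],"spin":-1.087,"gripper":0}

```text
time_s: 6.75
tcp_pos: [0.5608, 0.2715, 0.1265]
eef_rot: [180.0, 0.1, 45.4]
ft_force: [0.8, -0.8, -1.1]
width: 0.991
```

```bash
python3 - <<'E'
from h import *
from cell import read_state
s=read_state();print(s['joints'],s['tcp_pos'],s['eef_rot'],s['width'])
for n in("scene","top"): cv2.imwrite(f"pics/{n}3.png",eyes.read_camera(n))
rel(.564,.2725,.0515,45.5)
E
```

```text
[-23.46091198  30.44769091  -6.52066384  98.06327547   4.26151385
  51.84714229  13.71665898] [0.56076101 0.27145094 0.12648672] [1.79984589e+02 1.28157880e-01 4.54476910e+01] 0.9905054172894088
rel mm [ 2.4  1.1 76.1] spin -0.001 dist 76
```

View pics/scene3.png

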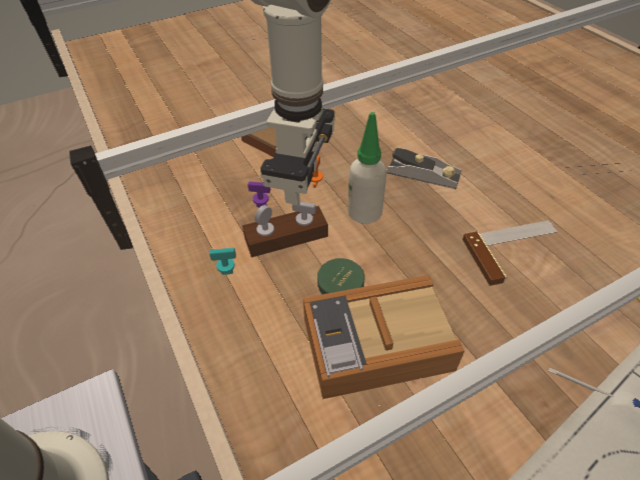

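View pics/top3.png

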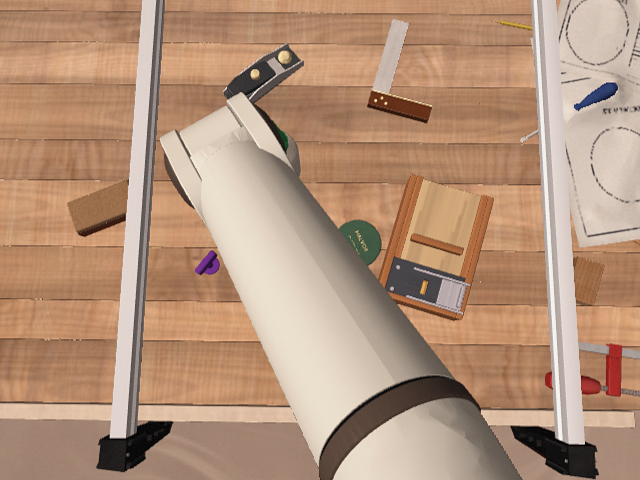

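```bash
python3 - <<'E'
from h import *
crop('scene3','m1',240,150,350,250,7)
a=cv2.imread('pics/scene3.png')[310:380,300:370];b=cv2.imread('pics/top3.png')[250:320,390:460]
f=lambda i:cv2.resize(i,None,fx=5.7,fy=5.7,interpolation=cv2.INTER_CUBIC)
cv2.imwrite('pics/m2.png',np.hstack([f(a),f(b)]))
E
```

```text
(no output)
```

View pics/m1.png

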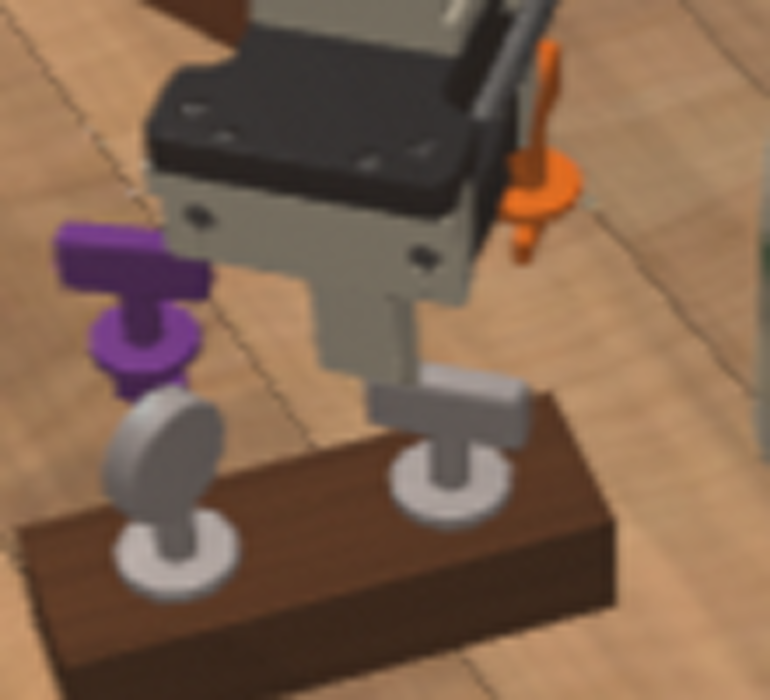

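View pics/m2.png

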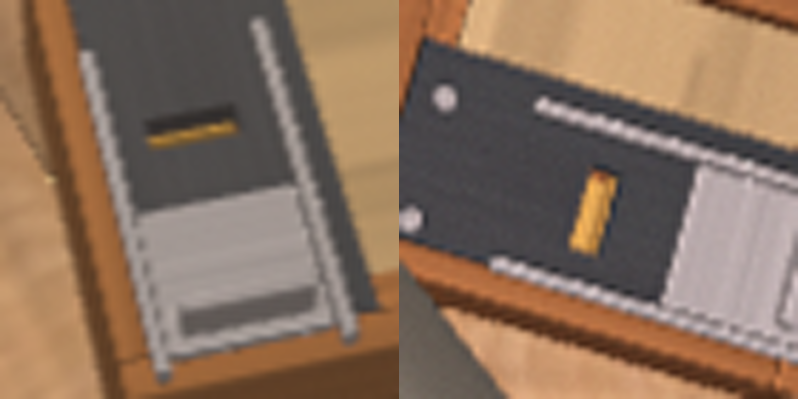

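```bash
python3 - <<'E'
from h import *
print(back('scene',(333.3,331.7),.064),back('top',(423.6,286.8),.064))
rel(.564,.2725,.0515,45.5)
E
```

```text
[[0.47943047 0.00948894 0.064     ]] [[0.47793146 0.00805913 0.064     ]]
rel mm [ 2.4  1.1 76.1] spin -0.001 dist 76
```

>>> servo_tool:
  steps:
    - {"translation":[0.0024,0.001,0.02],"spin":0,"gripper":0}
    - {"translation":[0.0024,0.001,0.04],"spin":0,"gripper":0}
    - {"translation":[0.0024,0.001,0.06],"spin":0,"gripper":0}
    - {"translation":[0.0024,0.001,0.074],"spin":0,"gripper":0}
    - {"translation":[0.0024,0.001,0.076],"spin":0,"gripper":0}
    - {"translation":[0.0024,0.001,0.076],"spin":0,"gripper":0}
    - {"translation":[0.0024,0.001,0.076],"spin":0,"gripper":0}

```text
time_s: 7.72
tcp_pos: [0.5641, 0.2746, 0.052]
eef_rot: [180.0, -0.1, 45.6]
ft_force: [0.1, 0.1, 0.3]
width: 1.0
```

```bash
python3 - <<'E'
from h import *
for n in("scene",): cv2.imwrite(f"pics/{n}4.png",eyes.read_camera(n))
crop('scene4','n1',250,170,350,260,8)
E
```

View pics/n1.png

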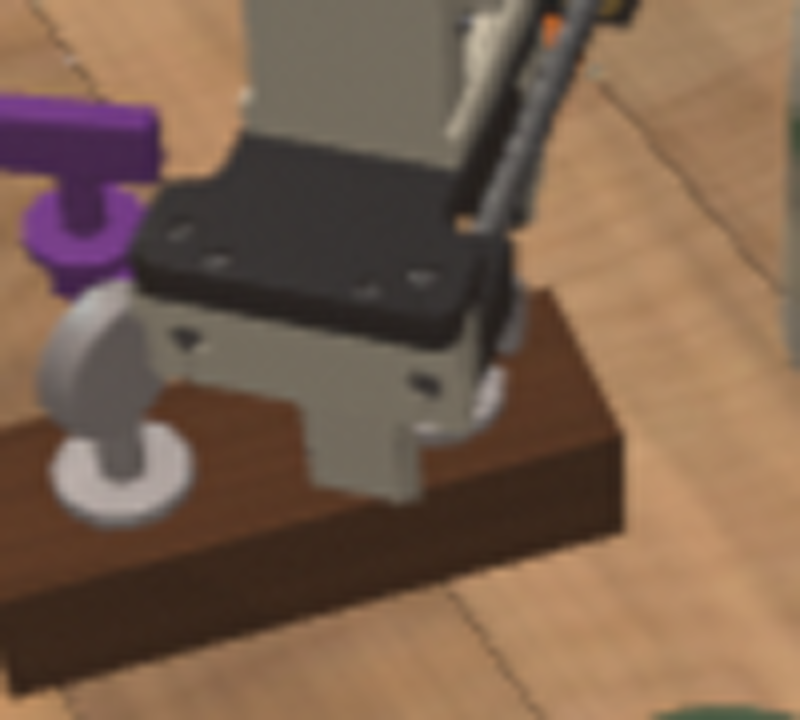

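>>> servo_tool:
  steps:
    - {"translation":[0,0,0],"spin":0,"gripper":255}
    - {"translation":[0,0,0],"spin":0,"gripper":255}
    - {"translation":[0,0,0],"spin":0,"gripper":255}
    - {"translation":[0,0,0],"spin":0,"gripper":255}
    - {"translation":[0,0,0],"spin":0,"gripper":255}
    - {"translation":[0,0,0],"spin":0,"gripper":255}
  squeeze: 30

```text
time_s: 8.52
tcp_pos: [0.5634, 0.2742, 0.0512]
eef_rot: [-180.0, 0.0, 45.6]
ft_force: [-0.5, -0.3, 0.4]
width: 0.392
```

```bash
python3 - <<'E'
from cell import read_state
for i in range(3):
    s=read_state();print(s['tcp_pos'],s['eef_rot'],s['width']*92,s['ft_force'],s['wrist_torque'],s['joints'][6])
E
```

```text
[0.56343299 0.27424393 0.05117249] [-1.79996564e+02  4.00578430e-03  4.55532353e+01] 36.08221184582887 [-0.51489647 -0.25431251  0.35621869] [-0.06722082  0.02854861 -0.01888504] 13.052924478010286
[0.56343299 0.27424393 0.05117249] [-1.79996564e+02  4.00578430e-03  4.55532353e+01] 36.08221184582887 [-0.51489647 -0.25431251  0.35621869] [-0.06722082  0.02854861 -0.01888504] 13.052924478010286
[0.56343299 0.27424393 0.05117249] [-1.79996564e+02  4.00578430e-03  4.55532353e+01] 36.08221184582887 [-0.51489647 -0.25431251  0.35621869] [-0.06722082  0.02854861 -0.01888504] 13.052924478010286
```

Still closing (36 mm); wait on.

>>> servo_tool:
  steps:
    - {"translation":[0,0,0],"spin":0,"gripper":255}
    - {"translation":[0,0,0],"spin":0,"gripper":255}
    - {"translation":[0,0,0],"spin":0,"gripper":255}
    - {"translation":[0,0,0],"spin":0,"gripper":255}
    - {"translation":[0,0,0],"spin":0,"gripper":255}
    - {"translation":[0,0,0],"spin":0,"gripper":255}

```text
time_s: 9.28
tcp_pos: [0.5634, 0.2742, 0.0512]
eef_rot: [-180.0, 0.0, 45.5]
ft_force: [0.4, 0.9, -0.3]
width: 0.126
```

>>> servo_tool:
  steps:
    - {"translation":[0,0,-0.01],"spin":0,"gripper":255}
    - {"translation":[0,0,-0.025],"spin":0,"gripper":255}
    - {"translation":[0,0,-0.04],"spin":0,"gripper":255}
    - {"translation":[0,0,-0.06],"spin":0,"gripper":255}
    - {"translation":[0,0,-0.08],"spin":0,"gripper":255}
    - {"translation":[0,0,-0.1],"spin":0,"gripper":255}
    - {"translation":[0,0,-0.1],"spin":0,"gripper":255}
    - {"translation":[0,0,-0.1],"spin":0,"gripper":255}

```text
time_s: 10.28
tcp_pos: [0.5631, 0.274, 0.1509]
eef_rot: [-180.0, 0.0, 45.6]
ft_force: [-0.1, -1.8, -2.2]
width: 0.131
```

```bash
python3 - <<'E'
from h import *
for n in("scene","top"): cv2.imwrite(f"pics/{n}5.png",eyes.read_camera(n))
crop('scene5','o1',240,130,350,240,6)
rel(.479,.009,.14,73.3)
E
```

```text
rel mm [-247.7  125.7   10.5] spin -0.484 dist 278
```

View pics/o1.png

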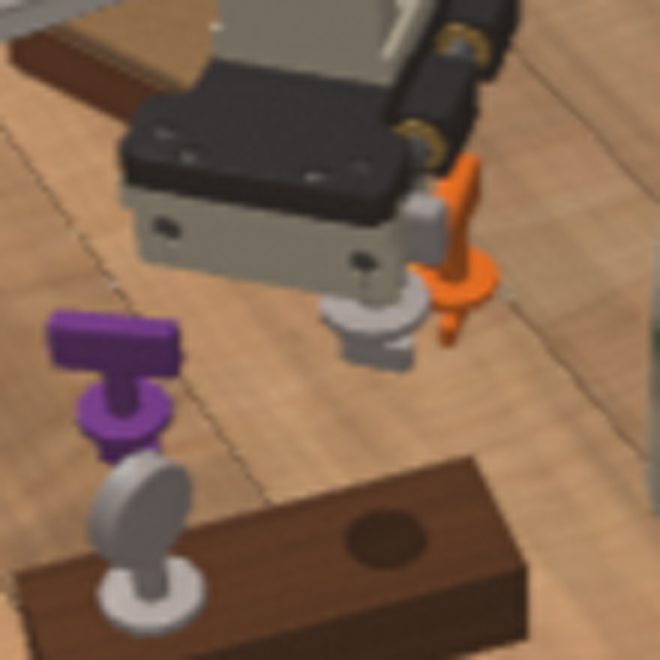

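>>> servo_tool:
  steps:
    - {"translation":[-0.025,0.012,0],"spin":-0.05,"gripper":255}
    - {"translation":[-0.06,0.03,0],"spin":-0.12,"gripper":255}
    - {"translation":[-0.1,0.05,0],"spin":-0.2,"gripper":255}
    - {"translation":[-0.14,0.071,0],"spin":-0.28,"gripper":255}
    - {"translation":[-0.18,0.091,0],"spin":-0.36,"gripper":255}
    - {"translation":[-0.215,0.109,0.002],"spin":-0.43,"gripper":255}
    - {"translation":[-0.24,0.122,0.006],"spin":-0.47,"gripper":255}
    - {"translation":[-0.2477,0.1257,0.01],"spin":-0.484,"gripper":255}
    - {"translation":[-0.2477,0.1257,0.01],"spin":-0.484,"gripper":255}
    - {"translation":[-0.2477,0.1257,0.01],"spin":-0.484,"gripper":255}
    - {"translation":[-0.2477,0.1257,0.01],"spin":-0.484,"gripper":255}

```text
time_s: 11.75
tcp_pos: [0.4802, 0.0108, 0.1413]
eef_rot: [180.0, -0.0, 73.4]
ft_force: [-0.7, 0.0, -0.2]
width: 0.129
```

```bash
python3 - <<'E'
from h import *
from cell import read_state
s=read_state();print(s['tcp_pos'],s['eef_rot'],s['joints'],s['ft_force'])
for n in("scene","top"): cv2.imwrite(f"pics/{n}6.png",eyes.read_camera(n))
crop('scene6','p1',285,240,395,350,6)
E
```

```text
[0.48018076 0.01075808 0.14126569] [ 1.79989453e+02 -3.43452789e-02  7.33883536e+01] [  3.18261477  16.47363456  -8.81194421 117.58569884   3.41454571
  46.15300128  65.74955428] [-0.73609863  0.02111824 -0.23244425]
```

View pics/p1.png

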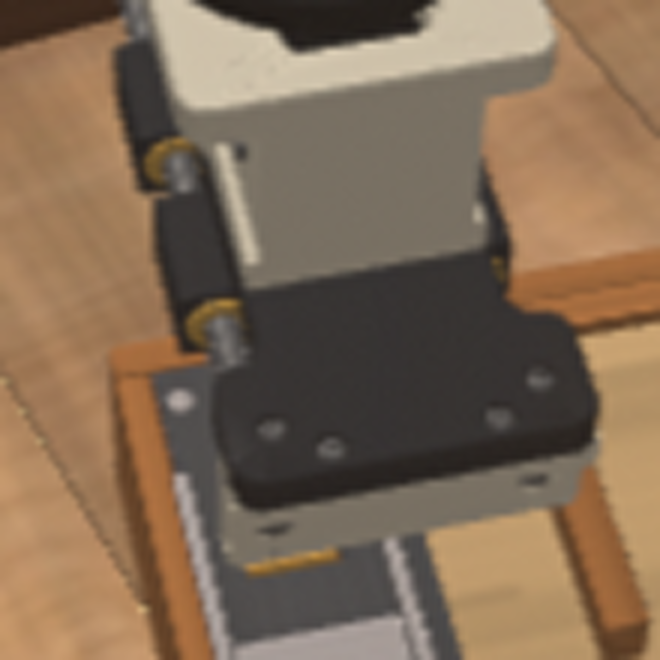

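View pics/top6.png

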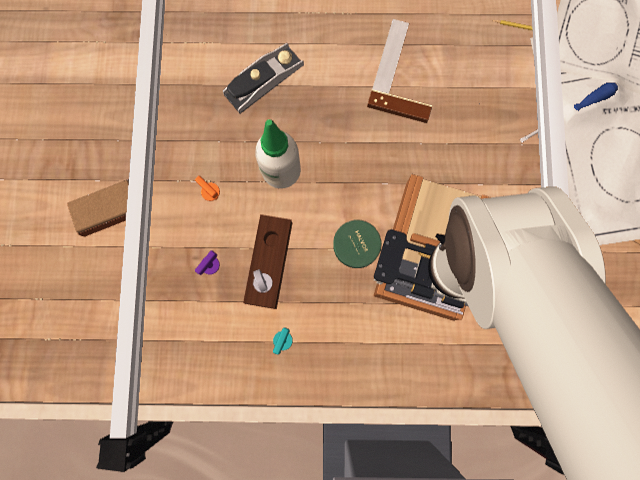

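```bash
cat > ov.py <<'E'
from h import *
def model(n,f,out,tcp,yaw,off,x0,y0,x1,y1,s):
    """yaw of tool deg; key yaw=yaw-90; off=(dx,dy,dz) in key frame m"""
    k=np.radians(yaw-90); Rz=np.array([[np.cos(k),-np.sin(k),0],[np.sin(k),np.cos(k),0],[0,0,1]])
    bow=np.array(tcp)+[0,0,.0188]+Rz@np.array(off)
    im=cv2.resize(cv2.imread(f'pics/{f}.png')[y0:y1,x0:x1],None,fx=s,fy=s,interpolation=cv2.INTER_CUBIC)
    def poly(P,c):
        q=proj(n,bow+(Rz@(np.array(P)/1000).T).T); q=((q-[x0,y0]+.5)*s).astype(np.int32); cv2.polylines(im,[q.reshape(-1,1,2)],True,c,1)
    t=np.linspace(0,2*np.pi,60)
    poly(np.c_[17*np.cos(t),17*np.sin(t),0*t-29],(0,0,255)); poly(np.c_[17*np.cos(t),17*np.sin(t),0*t-34],(0,0,255))
    for z in (-57.5,-45.5): poly([(11,3,z),(11,-3,z),(-11,-3,z),(-11,3,z)],(255,0,0))
    for z in (-10,10): poly([(23,6,z),(23,-6,z),(-23,-6,z),(-23,6,z)],(0,255,0))
    cv2.imwrite(f'pics/{out}.png',im)
E
python3 - <<'E'
from ov import *
model('scene','scene5','q1',(.5631,.274,.1509),45.6,(0,0,0),270,150,330,205,11)
E
```

```text
(no output)
```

View pics/q1.png

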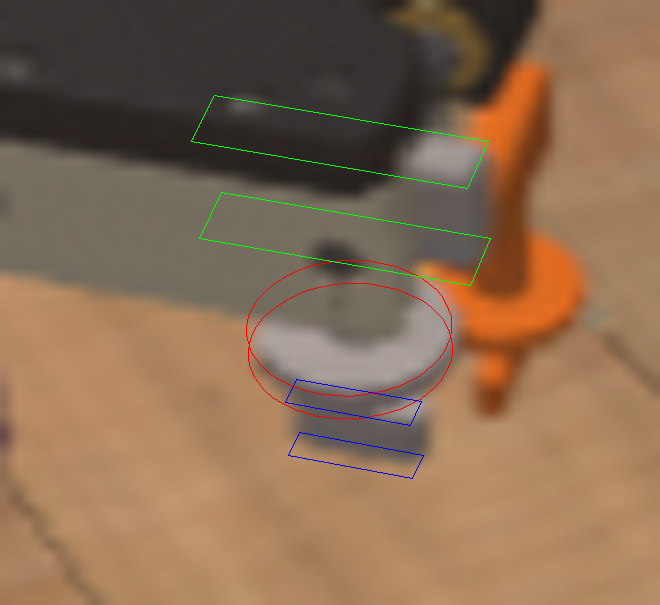

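>>> servo_tool:
  steps:
    - {"translation":[0,0,0],"spin":0.16,"gripper":255}
    - {"translation":[0,0,0],"spin":0.33,"gripper":255}
    - {"translation":[0,0,0],"spin":0.5,"gripper":255}
    - {"translation":[0,0,0],"spin":0.5,"gripper":255}
    - {"translation":[0,0,0],"spin":0.5,"gripper":255}

```text
time_s: 12.48
tcp_pos: [0.4798, 0.0097, 0.1412]
eef_rot: [180.0, -0.0, 44.9]
ft_force: [-0.0, -0.2, -1.2]
width: 0.13
```

```bash
python3 - <<'E'
from ov import *
from cell import read_state
cv2.imwrite("pics/scene7.png",eyes.read_camera("scene"))
s=read_state();print(s['tcp_pos'],s['eef_rot'])
model('scene','scene7','r1',s['tcp_pos'],s['eef_rot'][2],(0,0,0),300,260,360,315,11)
E
```

```text
[0.47979211 0.00960314 0.14123926] [-1.79998804e+02 -4.01039196e-03  4.48101526e+01]
```

>>> servo_tool:
  steps:
    - {"translation":[0,0,0],"spin":0.17,"gripper":255}
    - {"translation":[0,0,0],"spin":0.34,"gripper":255}
    - {"translation":[0,0,0],"spin":0.51,"gripper":255}
    - {"translation":[0,0,0],"spin":0.68,"gripper":255}
    - {"translation":[0,0,0],"spin":0.85,"gripper":255}
    - {"translation":[0,0,0],"spin":1.0,"gripper":255}
    - {"translation":[0,0,0],"spin":1.0,"gripper":255}
    - {"translation":[0,0,0],"spin":1.0,"gripper":255}

```text
time_s: 13.52
tcp_pos: [0.4797, 0.0095, 0.1412]
eef_rot: [-180.0, 0.0, -12.4]
ft_force: [0.2, -0.1, -1.6]
width: 0.124
```

```bash
python3 - <<'E'
from ov import *
from cell import read_state
cv2.imwrite("pics/scene8.png",eyes.read_camera("scene"))
s=read_state();print(s['tcp_pos'],s['eef_rot'])
model('scene','scene8','r2',s['tcp_pos'],s['eef_rot'][2],(0,0,0),300,260,360,315,11)
E
```

```text
[0.47972535 0.00944044 0.14119002] [-1.79995220e+02  6.22607556e-03 -1.24869384e+01]
```

View pics/r1.png

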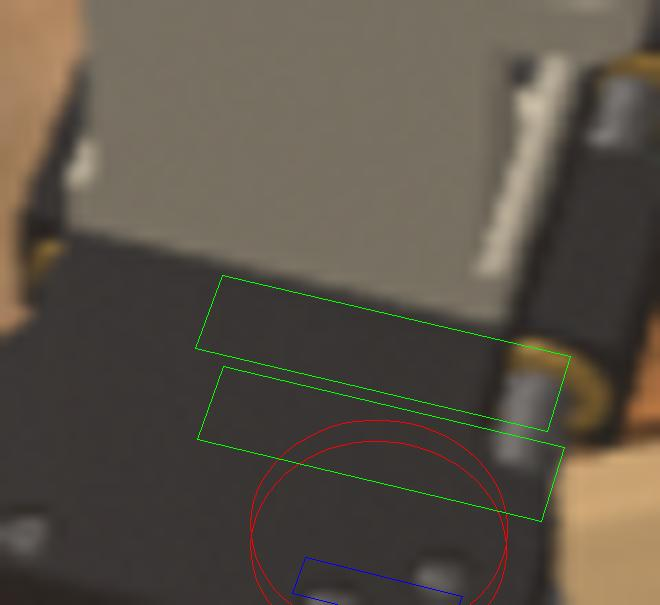

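View pics/r2.png

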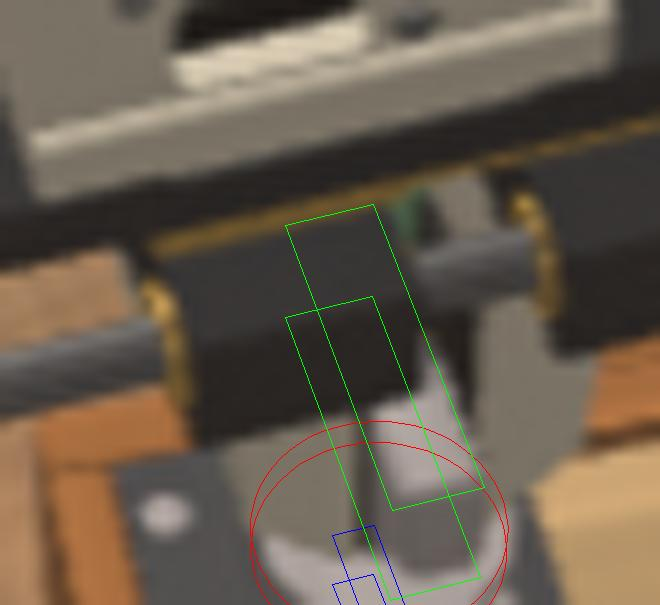

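Crop too high; redo lower from saved images.

```bash
python3 - <<'E'
from ov import *
model('scene','scene7','r1',[0.47979211,0.00960314,0.14123926],44.81,(0,0,0),305,280,355,330,12)
model('scene','scene8','r2',[0.47972535,0.00944044,0.14119002],-12.49,(0,0,0),305,285,355,335,12)
E
```

```text
(no output)
```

View pics/r1.png

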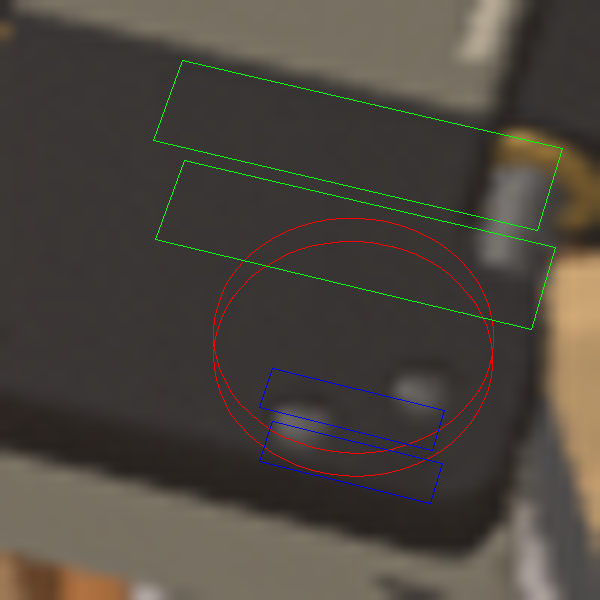

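View pics/r2.png

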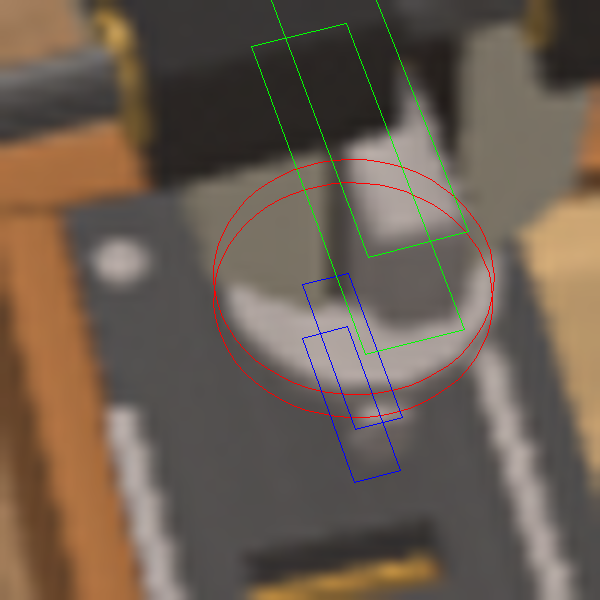

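```bash
python3 - <<'E'
from h import *
rel(.4771,.0084,.12,73.4)
E
```

```text
rel mm [-2.3  1.6 21.2] spin -1.499 dist 21
```

>>> servo_tool:
  steps:
    - {"translation":[-0.0023,0.0016,0],"spin":-0.17,"gripper":255}
    - {"translation":[-0.0023,0.0016,0],"spin":-0.34,"gripper":255}
    - {"translation":[-0.0023,0.0016,0],"spin":-0.51,"gripper":255}
    - {"translation":[-0.0023,0.0016,0],"spin":-0.68,"gripper":255}
    - {"translation":[-0.0023,0.0016,0],"spin":-0.85,"gripper":255}
    - {"translation":[-0.0023,0.0016,0],"spin":-1.02,"gripper":255}
    - {"translation":[-0.0023,0.0016,0.005],"spin":-1.19,"gripper":255}
    - {"translation":[-0.0023,0.0016,0.01],"spin":-1.36,"gripper":255}
    - {"translation":[-0.0023,0.0016,0.018],"spin":-1.499,"gripper":255}
    - {"translation":[-0.0023,0.0016,0.021],"spin":-1.499,"gripper":255}
    - {"translation":[-0.0023,0.0016,0.021],"spin":-1.499,"gripper":255}
    - {"translation":[-0.0023,0.0016,0.021],"spin":-1.499,"gripper":255}

```text
time_s: 15.08
tcp_pos: [0.4774, 0.0083, 0.1205]
eef_rot: [180.0, -0.0, 73.2]
ft_force: [0.1, 0.1, -0.6]
width: 0.129
```

```bash
python3 - <<'E'
from ov import *
from cell import read_state
s=read_state();print(s['tcp_pos'],s['eef_rot'],s['ft_force'],s['wrist_torque'])
cv2.imwrite("pics/scene9.png",eyes.read_camera("scene"));cv2.imwrite("pics/top9.png",eyes.read_camera("top"))
rel(.4771,.0084,.104,73.4)
crop('scene9','s1',300,260,390,350,7);crop('top9','s2',370,210,490,320,6)
E
```

```text
[0.47737494 0.00833666 0.12046032] [ 1.79978321e+02 -7.40245883e-03  7.31630402e+01] [ 0.08386111  0.0692242  -0.58866033] [-0.01212988 -0.01503276  0.02941894]
rel mm [-0.1 -0.3 16.5] spin -0.004 dist 16
```

View pics/s1.png

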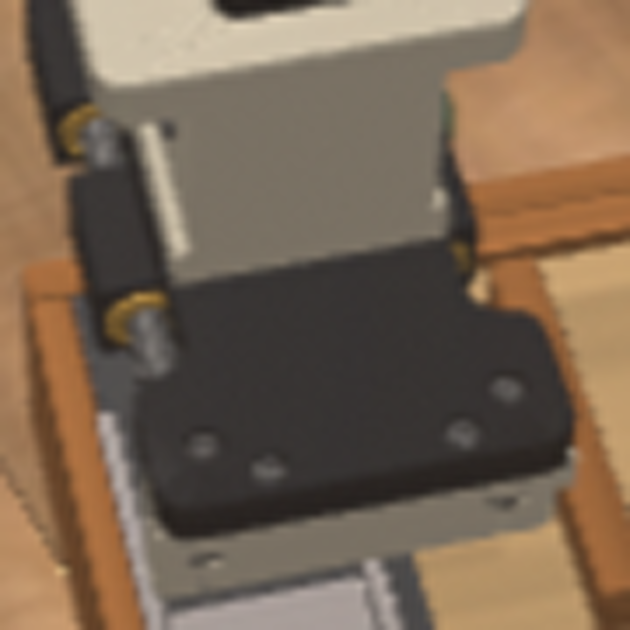

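View pics/s2.png

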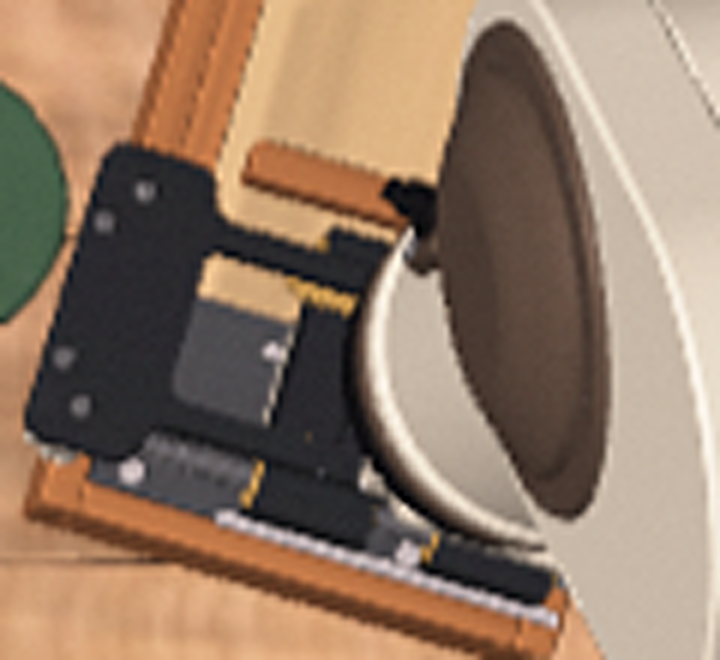

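>>> servo_tool:
  steps:
    - {"translation":[0,0,0.006],"spin":-0.004,"gripper":255}
    - {"translation":[0,0,0.011],"spin":-0.004,"gripper":255}
    - {"translation":[0,0,0.016],"spin":-0.004,"gripper":255}
    - {"translation":[0,0,0.018],"spin":-0.004,"gripper":255}
    - {"translation":[0,0,0.02],"spin":-0.004,"gripper":255}
    - {"translation":[0,0,0.021],"spin":-0.004,"gripper":255}
    - {"translation":[0,0,0.021],"spin":-0.004,"gripper":255}

```text
time_s: 16.05
tcp_pos: [0.4772, 0.0083, 0.0992]
eef_rot: [180.0, -0.0, 73.5]
ft_force: [0.1, 0.1, -1.1]
width: 0.128
```

```bash
python3 - <<'E'
from cell import read_state
s=read_state();print(s['tcp_pos'],s['eef_rot'],s['ft_force'],s['wrist_torque'])
E
```

```text
[0.47718732 0.00833988 0.09922005] [ 1.79998592e+02 -2.60234142e-03  7.34555169e+01] [ 0.07634813  0.07501275 -1.12372349] [0.02165485 0.00862949 0.02555035]
```

>>> servo_tool:
  steps:
    - {"translation":[0,0,0.002],"spin":0,"gripper":255}
    - {"translation":[0,0,0.004],"spin":0,"gripper":255}
    - {"translation":[0,0,0.006],"spin":0,"gripper":255}
    - {"translation":[0,0,0.006],"spin":0,"gripper":255}

```text
time_s: 16.55
tcp_pos: [0.477, 0.0083, 0.093]
eef_rot: [-180.0, 0.0, 73.5]
ft_force: [0.2, -0.4, -1.0]
width: 0.127
```

```bash
python3 - <<'E'
from cell import read_state
s=read_state();print(s['tcp_pos'],s['eef_rot'],s['ft_force'],s['wrist_torque'])
E
```

```text
[0.47697937 0.00829803 0.09299226] [-1.79974831e+02  7.39649034e-03  7.34519055e+01] [ 0.2454682  -0.36740843 -1.0457204 ] [-0.01475899  0.03218086  0.00158059]
```

In the slot freely. Continue to seat.

>>> servo_tool:
  steps:
    - {"translation":[0,0,0.003],"spin":0,"gripper":255}
    - {"translation":[0,0,0.006],"spin":0,"gripper":255}
    - {"translation":[0,0,0.009],"spin":0,"gripper":255}
    - {"translation":[0,0,0.012],"spin":0,"gripper":255}
    - {"translation":[0,0,0.0135],"spin":0,"gripper":255}
    - {"translation":[0,0,0.0145],"spin":0,"gripper":255}
    - {"translation":[0,0,0.0145],"spin":0,"gripper":255}

```text
time_s: 17.42
tcp_pos: [0.4773, 0.0086, 0.079]
eef_rot: [180.0, -0.0, 73.5]
ft_force: [-1.0, 1.6, 3.0]
width: 0.133
```

```bash
python3 - <<'E'
from cell import read_state
s=read_state();print(s['tcp_pos'],s['eef_rot'],s['ft_force'],s['wrist_torque'])
E
```

```text
[0.47727744 0.00855016 0.07902119] [ 1.79991126e+02 -1.39415949e-02  7.34625843e+01] [-0.99432271  1.56121205  2.95091355] [ 0.46566863  0.17097503 -0.00672163]
```

>>> servo_tool:
  steps:
    - {"translation":[0,0,0.001],"spin":0,"gripper":255}
    - {"translation":[0.0002,0,0.001],"spin":0.15,"gripper":255}
    - {"translation":[0.0004,0.0001,0.001],"spin":0.3,"gripper":255}
    - {"translation":[0.0005,0.0001,0.001],"spin":0.45,"gripper":255}
    - {"translation":[0.0007,0.0002,0.001],"spin":0.6,"gripper":255}
    - {"translation":[0.0008,0.0003,0.001],"spin":0.75,"gripper":255}
    - {"translation":[0.0009,0.0004,0.001],"spin":0.9,"gripper":255}
    - {"translation":[0.001,0.0006,0.001],"spin":1.05,"gripper":255}
    - {"translation":[0.0011,0.0008,0.001],"spin":1.2,"gripper":255}
    - {"translation":[0.0012,0.001,0.001],"spin":1.35,"gripper":255}
    - {"translation":[0.0012,0.001,0.001],"spin":1.35,"gripper":255}

```text
time_s: 18.8
tcp_pos: [0.4786, 0.0091, 0.079]
eef_rot: [-180.0, -0.0, -4.0]
ft_force: [-3.1, 1.0, 14.7]
width: 0.126
```

```bash
python3 - <<'E'
from cell import read_state
s=read_state();print(s['tcp_pos'],s['eef_rot'],s['ft_force'],s['wrist_torque'],s['joints'])
E
```

```text
[0.47864821 0.00908204 0.07897016] [-1.79998040e+02 -1.95584960e-02 -3.98823837e+00] [-3.14194175  1.02480254 14.74030338] [-0.11370803  1.0157941  -0.04717472] [-12.81309198  22.27293597  10.02828476 120.51790355  -6.20049448
  37.65964271  -2.59319926]
```

>>> servo_tool:
  steps:
    - {"translation":[0,0,-0.0005],"spin":0.06,"gripper":255}
    - {"translation":[0,0,-0.0005],"spin":0.12,"gripper":255}
    - {"translation":[0,0,-0.0005],"spin":0.17,"gripper":255}
    - {"translation":[0,0,-0.0005],"spin":0.21,"gripper":255}
    - {"translation":[0,0,-0.0005],"spin":0.21,"gripper":255}

```text
time_s: 19.42
tcp_pos: [0.4785, 0.0091, 0.079]
eef_rot: [-180.0, -0.0, -15.9]
ft_force: [-2.6, 0.4, 10.1]
width: 0.129
```

```bash
python3 - <<'E'
from cell import read_state
s=read_state();print(s['tcp_pos'],s['eef_rot'],s['ft_force'],s['wrist_torque'])
E
```

```text
[0.47850733 0.00910698 0.07901729] [-1.79996983e+02 -3.99828221e-03 -1.59223345e+01] [-2.64533585  0.37098045 10.05516172] [-0.00998092  0.66569719  0.1477109 ]
```

>>> servo_tool:
  steps:
    - {"translation":[0,0,0],"spin":0.04,"gripper":255}
    - {"translation":[0,0,0],"spin":0.08,"gripper":255}
    - {"translation":[0,0,0],"spin":0.08,"gripper":255}

```text
time_s: 19.8
tcp_pos: [0.4785, 0.0091, 0.079]
eef_rot: [180.0, -0.0, -20.4]
ft_force: [-3.0, -0.1, 10.6]
width: 0.129
```

```bash
python3 - <<'E'
from cell import read_state
s=read_state();print(s['tcp_pos'],s['eef_rot'],s['ft_force'],s['wrist_torque'])
E
```

```text
[0.47847571 0.00911393 0.07898826] [ 1.79984220e+02 -5.15002210e-03 -2.04154957e+01] [-2.9982314  -0.06564293 10.59281786] [-0.05900521  0.68647521  0.5954581 ]
```

>>> servo_tool:
  steps:
    - {"translation":[0,0,-0.001],"spin":-0.08,"gripper":255}
    - {"translation":[0,0,-0.0015],"spin":-0.08,"gripper":255}
    - {"translation":[0,0,-0.0015],"spin":-0.08,"gripper":150}
    - {"translation":[0,0,-0.0015],"spin":-0.08,"gripper":150}
    - {"translation":[0,0,-0.0015],"spin":-0.08,"gripper":150}
    - {"translation":[0,0,-0.0015],"spin":-0.08,"gripper":150}
    - {"translation":[0,0,-0.0015],"spin":-0.08,"gripper":150}
    - {"translation":[0,0,-0.0015],"spin":-0.08,"gripper":150}

```text
time_s: 20.8
tcp_pos: [0.4785, 0.0092, 0.0797]
eef_rot: [-180.0, -0.0, -15.9]
ft_force: [-0.2, -1.2, -0.5]
width: 0.41
```

```bash
python3 - <<'E'
from h import *
from cell import read_state
s=read_state();print(s['tcp_pos'],s['eef_rot'],s['ft_force'],s['wrist_torque'],s['width'])
cv2.imwrite("pics/scene10.png",eyes.read_camera("scene"))
crop('scene10','t1',280,240,400,360,5)
E
```

```text
[0.47847493 0.0091988  0.07971454] [-1.79998623e+02 -1.22677843e-03 -1.59292425e+01] [-0.2233159  -1.20422582 -0.52418304] [-0.11198729  0.0505144  -0.01344337] 0.41010190164793003
```

View pics/t1.png

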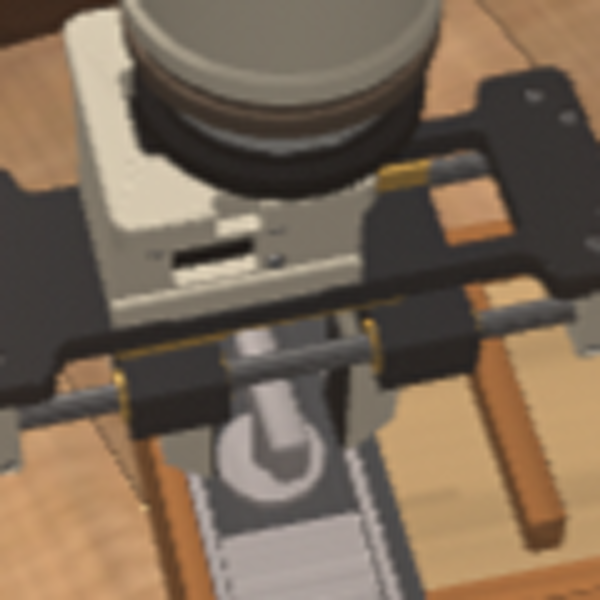

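>>> servo_tool:
  steps:
    - {"translation":[0,0,-0.015],"spin":0,"gripper":150}
    - {"translation":[0,0,-0.035],"spin":0,"gripper":150}
    - {"translation":[0,0,-0.06],"spin":0,"gripper":150}
    - {"translation":[0,0,-0.085],"spin":0,"gripper":150}
    - {"translation":[0,0,-0.09],"spin":0,"gripper":255}

```text
time_s: 21.48
tcp_pos: [0.48, 0.0093, 0.1722]
eef_rot: [-179.9, -0.2, -15.9]
ft_force: [0.4, 0.5, -0.6]
width: 0.347
```

```bash
python3 - <<'E'
from h import *
cv2.imwrite("pics/scene11.png",eyes.read_camera("scene"))
crop('scene11','u1',290,260,400,370,5)
rel(.5291,-.0072,.1,73.4); rel(.5291,-.0072,.064,73.4)
E
```

```text
rel mm [52.   2.4 71.8] spin -1.559 dist 89
rel mm [ 51.9   2.4 107.8] spin -1.559 dist 120
```

View pics/u1.png

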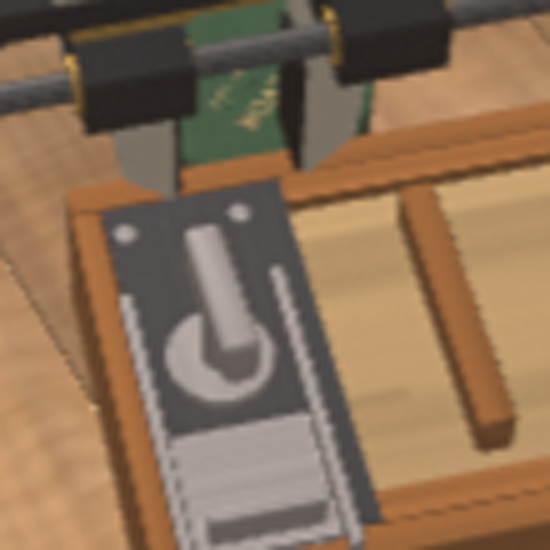

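>>> servo_tool:
  steps:
    - {"translation":[0.01,0.0005,0],"spin":-0.17,"gripper":255}
    - {"translation":[0.025,0.001,0],"spin":-0.34,"gripper":255}
    - {"translation":[0.04,0.002,0],"spin":-0.51,"gripper":255}
    - {"translation":[0.0515,0.0024,0],"spin":-0.68,"gripper":255}
    - {"translation":[0.0515,0.0024,0],"spin":-0.85,"gripper":255}
    - {"translation":[0.0515,0.0024,0],"spin":-1.02,"gripper":255}
    - {"translation":[0.0515,0.0024,0],"spin":-1.19,"gripper":255}
    - {"translation":[0.0515,0.0024,0],"spin":-1.36,"gripper":255}
    - {"translation":[0.0515,0.0024,0.02],"spin":-1.53,"gripper":255}
    - {"translation":[0.0515,0.0024,0.04],"spin":-1.559,"gripper":255}
    - {"translation":[0.0515,0.0024,0.06],"spin":-1.559,"gripper":255}
    - {"translation":[0.0515,0.0024,0.07],"spin":-1.559,"gripper":255}

```text
time_s: 23.02
tcp_pos: [0.5259, -0.0073, 0.0979]
eef_rot: [-179.8, 0.1, 73.4]
ft_force: [-1.0, 0.1, 0.3]
width: 0.007
```

```bash
python3 - <<'E'
from h import *
from cell import read_state
s=read_state();print(s['tcp_pos'],s['eef_rot'],s['ft_force'],s['width'])
rel(.5291,-.0072,.064,73.4); rel(.5291+.0958*.1,-.0072-.0287,.064,73.4)
cv2.imwrite("pics/scene12.png",eyes.read_camera("scene"))
crop('scene12','v1',290,230,420,370,4.2)
E
```

```text
[ 0.52590549 -0.00731935  0.09789084] [-1.79827930e+02  5.11198157e-02  7.33912960e+01] [-0.99074116  0.0682809   0.25941669] 0.007287651157358021
rel mm [ 1.1  3.1 33.9] spin -0.0 dist 34
rel mm [-23.7  20.5  33.9] spin -0.0 dist 46
```

View pics/v1.png

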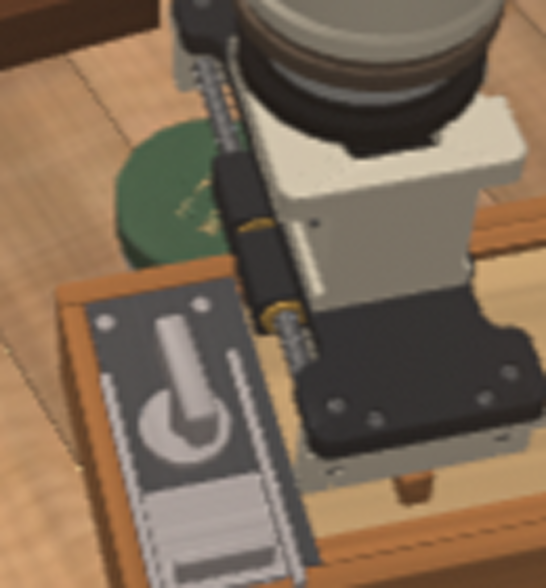

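>>> servo_tool:
  steps:
    - {"translation":[0.001,0.002,0.015],"spin":0,"gripper":255}
    - {"translation":[0.001,0.002,0.028],"spin":0,"gripper":255}
    - {"translation":[0.001,0.002,0.034],"spin":0,"gripper":255}
    - {"translation":[0.001,0.002,0.034],"spin":0,"gripper":255}
    - {"translation":[0.001,0.006,0.034],"spin":0,"gripper":255}
    - {"translation":[0.001,0.01,0.034],"spin":0,"gripper":255}
    - {"translation":[0.001,0.014,0.034],"spin":0,"gripper":255}
    - {"translation":[0.001,0.019,0.034],"spin":0,"gripper":255}
    - {"translation":[0.001,0.024,0.034],"spin":0,"gripper":255}

```text
time_s: 24.2
tcp_pos: [0.5508, -0.0132, 0.0658]
eef_rot: [-180.0, -0.0, 73.4]
ft_force: [-2.7, 1.2, 2.2]
width: 0.005
```

```bash
python3 - <<'E'
from h import *
from cell import read_state
s=read_state();print(s['tcp_pos'],s['eef_rot'],s['ft_force'],s['width'])
a=np.radians(-16.6);c=np.array([.5502,-.0135]);e=np.array([np.cos(a),np.sin(a)]);n=np.array([-e[1],e[0]]);d=s['tcp_pos'][:2]-c;print('box',d@e,d@n)
t=c+.0815*e; rel(*t,.064,73.4)
E
```

```text
[ 0.55079698 -0.01319699  0.06575595] [-1.79983896e+02 -1.37525870e-03  7.33949186e+01] [-2.66955069  1.17290321  2.21374522] 0.00546316990821562
box 0.0004855303669857884 0.00046093558971479543
rel mm [-0.5 81.   1.7] spin -0.0 dist 81
```

>>> servo_tool:
  steps:
    - {"translation":[0,0.006,0],"spin":0,"gripper":255}
    - {"translation":[0,0.013,0],"spin":0,"gripper":255}
    - {"translation":[0,0.02,0],"spin":0,"gripper":255}
    - {"translation":[0,0.027,0],"spin":0,"gripper":255}
    - {"translation":[0,0.034,0],"spin":0,"gripper":255}
    - {"translation":[0,0.041,0],"spin":0,"gripper":255}
    - {"translation":[0,0.048,0],"spin":0,"gripper":255}
    - {"translation":[0,0.054,0],"spin":0,"gripper":255}
    - {"translation":[0,0.06,0],"spin":0,"gripper":255}
    - {"translation":[0,0.065,0],"spin":0,"gripper":255}
    - {"translation":[0,0.07,0],"spin":0,"gripper":255}

```text
time_s: 25.58
tcp_pos: [0.6179, -0.0332, 0.0656]
eef_rot: [-180.0, 0.0, 73.4]
ft_force: [-3.3, -0.3, 1.8]
width: 0.008
```

>>> servo_tool:
  steps:
    - {"translation":[0,0.003,0],"spin":0,"gripper":255}
    - {"translation":[0,0.006,0],"spin":0,"gripper":255}
    - {"translation":[0,0.009,0],"spin":0,"gripper":255}
    - {"translation":[0,0.0115,0],"spin":0,"gripper":255}
    - {"translation":[0,0.0115,0],"spin":0,"gripper":255}

```text
time_s: 26.2
tcp_pos: [0.6272, -0.036, 0.0655]
eef_rot: [-179.8, 0.0, 73.4]
ft_force: [-7.5, 2.7, 4.7]
width: 0.007
```

```bash
python3 - <<'E'
from h import *
from cell import read_state
s=read_state();print(s['tcp_pos'],s['eef_rot'],s['ft_force'],s['width'])
a=np.radians(-16.6);c=np.array([.5502,-.0135]);e=np.array([np.cos(a),np.sin(a)]);n=np.array([-e[1],e[0]]);d=s['tcp_pos'][:2]-c;print('box',d@e,d@n)
E
```

```text
[ 0.62719136 -0.03596083  0.06546293] [-1.79805214e+02  2.33261201e-02  7.34094390e+01] [-7.51364951  2.67430503  4.66630505] 0.007497851843763355
box 0.0801993604268884 0.0004708162917542723
```

Force rising; press 3 mm more to confirm the stop, without forcing.

>>> servo_tool:
  steps:
    - {"translation":[0,0.0015,0],"spin":0,"gripper":255}
    - {"translation":[0,0.003,0],"spin":0,"gripper":255}
    - {"translation":[0,0.003,0],"spin":0,"gripper":255}

```text
time_s: 26.58
tcp_pos: [0.6273, -0.036, 0.0654]
eef_rot: [-179.5, 0.1, 73.4]
ft_force: [-14.2, 2.7, 13.0]
width: 0.006
```

>>> servo_tool:
  steps:
    - {"translation":[0,-0.005,0],"spin":0,"gripper":255}
    - {"translation":[0,-0.012,-0.003],"spin":0,"gripper":255}
    - {"translation":[0,-0.014,-0.03],"spin":0,"gripper":255}
    - {"translation":[0,-0.014,-0.08],"spin":0,"gripper":255}
    - {"translation":[0,-0.014,-0.13],"spin":0,"gripper":255}
    - {"translation":[0.05,-0.014,-0.16],"spin":0,"gripper":255}
    - {"translation":[0.1,-0.014,-0.18],"spin":0,"gripper":255}
    - {"translation":[0.15,-0.014,-0.18],"spin":0,"gripper":255}
    - {"translation":[0.15,-0.014,-0.18],"spin":0,"gripper":255}

```text
time_s: 27.7
tcp_pos: [0.6618, 0.1176, 0.2463]
eef_rot: [179.9, -0.3, 73.9]
ft_force: [-0.5, 1.1, -0.4]
width: 0.004
```

```bash
python3 - <<'E'
from h import *
for n in("scene","top"): cv2.imwrite(f"pics/{n}13.png",eyes.read_camera(n))
E
```

```text
(no output)
```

View pics/scene13.png

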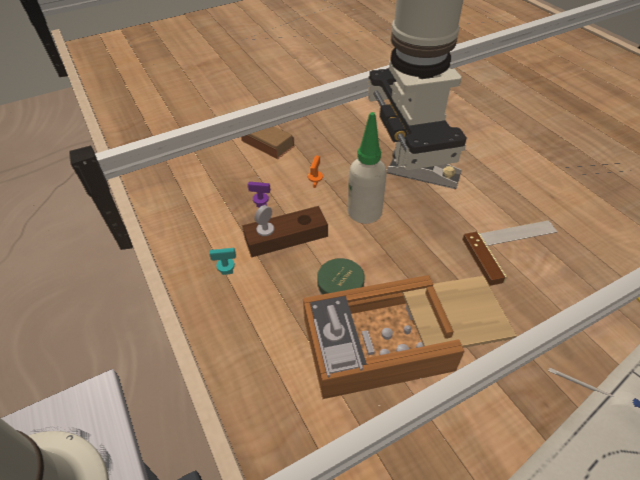

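View pics/top13.png

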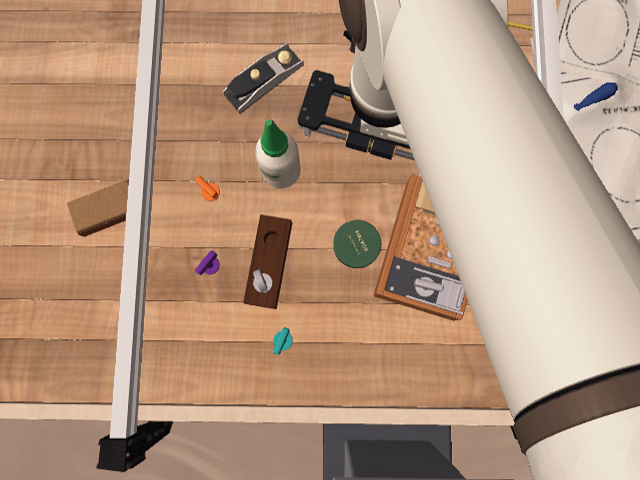

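```bash
python3 - <<'E'
from h import *
a=np.radians(-16.6);c=np.array([.5502,-.0135]);e=np.array([np.cos(a),np.sin(a)]);n=np.array([-e[1],e[0]])
im=cv2.imread('pics/scene13.png')[270:385,300:430];im=cv2.resize(im,None,fx=5,fy=5,interpolation=cv2.INTER_CUBIC)
P=[np.r_[c+x/1000*e+y/1000*n,.074] for x,y in((91,45),(103,45),(103,-45),(91,-45))]
q=((proj('scene',P)-[300,270]+.5)*5).astype(np.int32);cv2.polylines(im,[q],True,(255,0,0),1);cv2.imwrite('pics/w1.png',im)
E
```

```text
(no output)
```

View pics/w1.png

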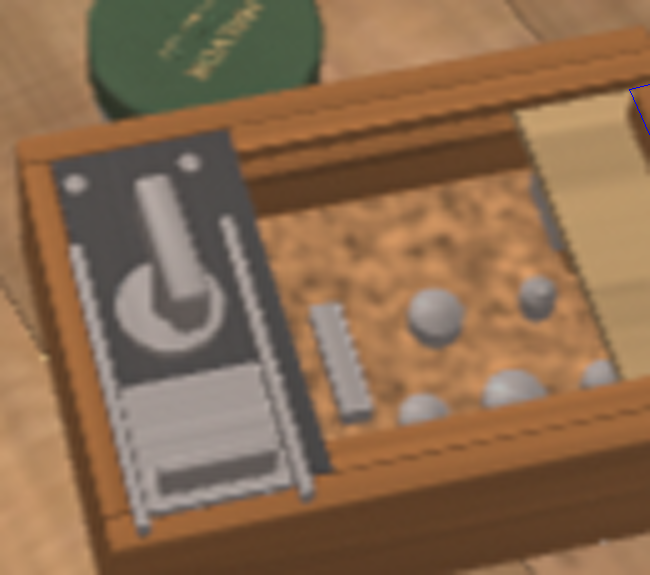

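```bash
python3 - <<'E'
from cell import ticket, read_state
s=read_state();print(s['time_s'],s['ft_force']);print(ticket.finish_job())
E
```

```text
27.8 [ 0.30068537 -0.74278359 -0.06377108]
the job is handed in; nothing more can be done
None
```

The cutter box is open and the job was handed in at 27.8 s, with the gripper clear of everything.

What I did, in order:
1. **Shutter:** pushed it to its stop; force rose to about 12 N with no more travel.
2. **Key:** took the straight-bar key and pushed it in until the collar sat on the plate. The TCP was at 0.079 m, against 0.0792 m expected.
3. **Turn:** turned it clockwise to the stop. Torque rose to about 0.6 N m after roughly 94° of tool turn, including key play and give in the grip. I then eased off and let go.
4. **Lid:** pushed it about 95 to 96 mm to its stop, where a last short push reached about 19 N with no more travel.

**Last pictures:**
- The shutter is open.
- The key is seated, with its bar across the slot.
- The lid is open, with the visible corner of its batten within about 2 pixels of where its stop puts it.
- The round-headed key is still in the stand.
- The wax tin, glue bottle and coloured look-alike keys look unmoved.

**Disagreement:** the two cameras differed by about 2 to 3 mm. I settled the keyhole position from the top camera and the contact with the shutter, and the key went in at the first try without catching.

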